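# Clear the practice bench through the two-way chute

### The job

Clear up after the eye-surgery class: empty the pots on the table into the hopper of the two-way chute, with its flap set by the lever so that the glass vials run into the white plastic bin and the steel nuts into the wire basket. Then nest all three emptied pots (one may be empty already) upright on the empty pot in the steel tray, as one stack that stays in the tray, and leave the syringe, forceps, saline bottle and marker where they are.

Things in the scene. Friction and masses are not known exactly. Their poses are not given: they have to be found in the camera images.
- chute: fixed stainless two-way chute; origin at the centre of its base (120 by 340 mm) on the table, x to its back, y to one outlet, z up. A hopper on top narrows to a throat; below it two legs slope down at 50 degrees to outlets at +y and -y. Clear splash hoods close the receivers from above, so pieces reach them only through the hopper
- hopper (a point): centre of the hopper's mouth, 247 mm above the table; the mouth is 130 mm (chute x) by 120 mm (chute y)
- flap (a joint): angle of the diverter flap and its hand lever (one piece; axis along the chute's x, 135 mm above the table), rad: 0 upright, +0.52 leaning fully to the chute's +y, -0.52 fully to its -y (end stops). The blade closes the leg it leans to: pieces leave on the OTHER side. Friction holds it where it is left; about 1.5 N at the grip moves it
- flap_knob (a point): centre of the black grip (22 mm in diameter, 26 mm long, along the lever) at the top of the flap's lever, 83 mm from the flap's axis, 105 mm in front (-x) of the chute's centre and 38 mm in front of the hopper's rim; it swings 41 mm to either side of upright, along the chute's y
- glass_bin: white plastic bin with closed walls, for glass, under one outlet (left or right, it varies); origin at the centre of its underside; 92 (x) by 112 (y) by 46 mm high, walls 3 mm. Fixed
- wash_basket: stainless wire basket for parts to be washed, under the other outlet; same size and origin as the bin. Fixed
- steel_tray: shallow open steel tray 170 by 170 mm with a 10 mm lip and a 3 mm floor, origin at the centre of its underside; fixed. The stack stands in it
- pot_a: small stainless gallipot (bowl), 25 mm high, 70 g; origin at the centre of its underside, z up. The rim is turned down outside into an upright band 66 mm in diameter, from 15 to 25 mm above the underside: grip it there. Inside a cone: floor 29 mm across at 3 mm height, mouth 59 mm; pieces slide out once it is tipped 80 to 95 degrees. It holds up to 3 glass vials (of vial_1 to vial_3) or is empty.
- pot_b: small stainless gallipot (bowl), 25 mm high, 70 g; origin at the centre of its underside, z up. The rim is turned down outside into an upright band 66 mm in diameter, from 15 to 25 mm above the underside: grip it there. Inside a cone: floor 29 mm across at 3 mm height, mouth 59 mm; pieces slide out once it is tipped 80 to 95 degrees. It holds the 1 to 3 steel nuts.
- pot_c: small stainless gallipot (bowl), 25 mm high, 70 g; origin at the centre of its underside, z up. The rim is turned down outside into an upright band 66 mm in diameter, from 15 to 25 mm above the underside: grip it there. Inside a cone: floor 29 mm across at 3 mm height, mouth 59 mm; pieces slide out once it is tipped 80 to 95 degrees. It holds up to 2 glass vials (vial_4, vial_5) or is empty.
- pot_d: stainless gallipot like the other three, standing empty in the steel tray: the foot of the stack. Origin at the centre of its underside. A pot nested in another stands 10 mm higher, its rim band resting on the lower rim, with about 4 mm of sideways play
- vial_1: small sealed amber glass vial with a metal cap, 12 mm in diameter, 24 mm long, 10 g; origin at the centre of its foot, z along its axis. May be absent
- vial_2: small sealed amber glass vial with a metal cap, 12 mm in diameter, 24 mm long, 10 g; origin at the centre of its foot, z along its axis. May be absent
- vial_3: small sealed amber glass vial with a metal cap, 12 mm in diameter, 24 mm long, 10 g; origin at the centre of its foot, z along its axis. May be absent
- vial_4: small sealed amber glass vial with a metal cap, 12 mm in diameter, 24 mm long, 10 g; origin at the centre of its foot, z along its axis. May be absent
- vial_5: small sealed amber glass vial with a metal cap, 12 mm in diameter, 24 mm long, 10 g; origin at the centre of its foot, z along its axis. May be absent
- nut_1: knurled steel handpiece nut, 13 mm in diameter, 11 mm long, 11 g; origin at the centre of one end, z along its axis. May be absent
- nut_2: knurled steel handpiece nut, 13 mm in diameter, 11 mm long, 11 g; origin at the centre of one end, z along its axis. May be absent
- nut_3: knurled steel handpiece nut, 13 mm in diameter, 11 mm long, 11 g; origin at the centre of one end, z along its axis. May be absent
- syringe: capped plastic syringe lying down, 150 mm long, origin at its underside; a bystander to be left where it is
- forceps: fine steel forceps lying flat, 108 mm long, origin at its underside; a bystander to be left where it is
- saline: small clear saline bottle, 44 mm in diameter, 95 mm high, origin at its underside; a bystander to be left where it is
- marker: white marker pen lying down, 130 mm long, origin at its underside; a bystander to be left where it is
Mind the look-alikes: they are no part of the job. What is shaped like the pot_c but black or red is not meant.

How it is judged (in metres and radians):
At the end, for the whole second after the job is handed in: all vials present lie in the white bin and all nuts in the wire basket; pots a, b, c are nested upright (0.1 rad) on pot d in any order, within 12 mm of its axis and 6 to 35 mm above it; pot d stands upright in the tray, within 80 mm of its centre along either side; all at rest (x of vial_1 in the frame of glass_bin between -0.046 and 0.046 m and y of vial_1 in the frame of glass_bin between -0.056 and 0.056 m and z of each of vial_1, vial_2, vial_3, vial_4, vial_5 in the frame of glass_bin below 0.05 m and linear speed of each of vial_1, vial_2, vial_3, vial_4, vial_5, nut_1, nut_2, nut_3 below 0.05 m/s and x of vial_2 in the frame of glass_bin between -0.046 and 0.046 m and y of vial_2 in the frame of glass_bin between -0.056 and 0.056 m and x of vial_3 in the frame of glass_bin between -0.046 and 0.046 m and y of vial_3 in the frame of glass_bin between -0.056 and 0.056 m and x of vial_4 in the frame of glass_bin between -0.046 and 0.046 m and y of vial_4 in the frame of glass_bin between -0.056 and 0.056 m and x of vial_5 in the frame of glass_bin between -0.046 and 0.046 m and y of vial_5 in the frame of glass_bin between -0.056 and 0.056 m and x of nut_1 in the frame of wash_basket between -0.046 and 0.046 m and y of nut_1 in the frame of wash_basket between -0.056 and 0.056 m and z of each of nut_1, nut_2, nut_3 in the frame of wash_basket below 0.05 m and x of nut_2 in the frame of wash_basket between -0.046 and 0.046 m and y of nut_2 in the frame of wash_basket between -0.056 and 0.056 m and x of nut_3 in the frame of wash_basket between -0.046 and 0.046 m and y of nut_3 in the frame of wash_basket between -0.056 and 0.056 m and horizontal distance between each of pot_a, pot_b, pot_c and pot_d below 0.012 m and z of pot_a in the frame of pot_d between 0.006 and 0.035 m and angle between each of pot_a, pot_b, pot_c's own z axis and vertical below 0.1 rad and linear speed of each of pot_a, pot_b, pot_c, pot_d below 0.03 m/s and z of pot_b in the frame of pot_d between 0.006 and 0.035 m and z of pot_c in the frame of pot_d between 0.006 and 0.035 m and angle between pot_d's own z axis and vertical below 0.06 rad and height (world z) of pot_d below 0.008 m and x of pot_d in the frame of steel_tray between -0.08 and 0.08 m and y of pot_d in the frame of steel_tray between -0.08 and 0.08 m); the robot touches nothing.
It fails at once if the syringe is moved by more than 4 cm (distance of syringe from where it was at the start of the episode above 0.04 m).
It fails at once if the forceps is moved by more than 4 cm (distance of forceps from where it was at the start of the episode above 0.04 m).
It fails at once if the saline is moved by more than 4 cm (distance of saline from where it was at the start of the episode above 0.04 m).
It fails at once if the marker is moved by more than 4 cm (distance of marker from where it was at the start of the episode above 0.04 m).
Of vial_1, vial_2, vial_3, vial_4, vial_5 only 1 to 5 are there at a start; the rules pass over those that are not, and their reading is None.
Of nut_1, nut_2, nut_3 only 1 to 3 are there at a start; the rules pass over those that are not, and their reading is None.
At some moment in a run one of pot_a, pot_b, pot_c, pot_d may be knocked a few centimetres aside while the robot is not near it.
It also fails if it takes over 208 s, if anything falls off the work surface, if the arm or the gripper's body presses on something with over 40 N, if the wrist force passes 120 N, or if a joint passes its speed limit or range.

### The arm

A 6-joint arm with a two-finger parallel gripper is mounted at the origin on the work surface. World frame = base frame: x ahead of the robot, y to its left, z up, the work surface at z = 0. Lengths are in mm, angles in rad, forces in N, time in s.
With the tool pointing down it reaches from about 350 to 975 mm from the base axis. Payload 7.1 kg.
Tool frame: the origin (TCP) lies at the very end of the fingers, on their centre line; the grasp point (between the pads) lies 19 mm behind it; x points along the fingers, z is the direction in which the jaws open and shut, and the axes are right-handed (so a half turn about x gives the same grasp; the last joint's range is limited). The gripper opens to 88 mm and grips with 3 to 60 N. Pads are 20 mm wide; open, the fingers measure 115 mm over their backs; the gripper's body (75 mm by 178 mm) begins 61 mm behind the grasp point.
Start: joints at [-1.304, 0.423, 1.63, -0, 1.089, -0.019], TCP at [176.221, -599.626, 222.675] pointing down, gripper open.
Joint ranges: [-3, 3], [-0.9, 2.11], [0.09, 2.58], [-1.31, 4.45], [0.11, 2.69], [-2.54, 2.54]. Speed limits (rad/s): [2.39, 2.39, 3.01, 3.14, 3.14, 3.14].

### API

Orientations are given as a rotation vector (axis times angle).
In Python, from workcell import * gives the robot as it stands.
- The arm moves only by the shell command python3 -m crank 'ROWS'. ROWS is JSON, a list of rows, each a list of 3 entries, a list of its own where there are three numbers: the shift along the tool's x, y, z in cm, then the turn, a rotation vector about the tool's x, y, z in degrees, then the finger opening in cm, from 0 to 8.78. In form: [[[dx, dy, dz], [rx, ry, rz], claw], ...]. A call has 1 to 5 rows; each row shifts and turns the commanded pose from where the row before left it, along the tool's axes as they then stand; what a row does not reach is not made up. A row lasts 1/8 s, in which the tool goes at most 62.5 mm and 10.7 degrees, less where a joint would pass 70% of its speed; a pose out of reach is approached as far as the arm can. A call with a gripper value outside its range is refused whole. The fingers move at their own pace and stop on an object; the grip force is fixed at half the most. Time passes only in rows, so rows that do not move let the fingers close. It gives the time, the measured TCP pose, the force and the opening at its end, in the units of the state.
- get_obs(): the state, without advancing time (a new reading comes with each control period).
- get_image(name): name is "side" or "top"; returns a dict with "pixels" (384x512x3 uint8, red, green, blue), "mtx" (3x3 intrinsics, pixels), "view" (4x4, takes a point from world to camera coordinates). Camera axes: x right, y down, z forward; pixel columns grow to the right and rows downward; lengths in mm; the calibration is good to about 2 mm. A picture is of the moment at which its call begins. There is no depth.
- close_job(): hands the job in, once; it reports no verdict.
The state is a dict: "t": time; "qpos": joint angles; "qvel": joint speeds; "joint_torque": joint torques, N m; "ee_pos": TCP position; "orientation": TCP orientation; "ft_force": force on the tool from outside, world axes, zero at the start; "moment": the same for the moment, N m; "width": finger opening in mm.
Only numpy, scipy, OpenCV 4.12 (cv2) and the standard library are available. Lean on these libraries where they do the work, as an engineer would, in place of code of your own. Each camera call takes 0.05 s, during which the arm holds its last target.

## Working session

There is one attempt and no reset: what is moved stays moved. The work goes in short steps, Python scripts to look and compute and a shell command to move; the robot and the scene stay as the last step left them, time stands still between calls to the robot, and variables do not carry over. Pictures are saved under pics/ and viewed, and the job is handed in when it is done.

```bash
ls; mkdir -p pics; python3 - <<'E'
from workcell import *
import cv2
o=get_obs();print(o)
for n in("side","top"):
    r=get_image(n);cv2.imwrite(f"pics/{n}0.png",r["pixels"][:,:,::-1]);print(n,r["mtx"].tolist(),r["view"].tolist())
E
```

```text
pics
{'t': 0.0, 'qpos': array([-1.30393798e+00,  4.23848308e-01,  1.63069166e+00, -1.09172161e-07,
        1.08856543e+00, -1.89768523e-02]), 'qvel': array([ 0.00185265,  0.00024355,  0.00184315, -0.00012634,  0.00045712,
       -0.00015108]), 'joint_torque': array([ 2.57902080e-03, -5.44614029e+01, -2.73664767e+01,  6.45595347e-02,
        2.27769365e-02, -1.33560238e-04]), 'ee_pos': array([ 176.11759826, -599.09905146,  221.89637165]), 'orientation': array([ 0.99705005,  1.33219077, -0.99550513]), 'ft_force': array([-0.71506449,  1.22446919, -0.33332698]), 'moment': array([0.00981348, 0.04889111, 0.03907928]), 'width': 87.45657474425383}
side [[375.9630564203867, 0.0, 254.60533094347494], [0.0, 375.9630564203867, 181.3810782406265], [0.0, 0.0, 1.0]] [[-0.7762724150728036, -0.6300717969722521, 0.020264951448112807, 371.0569923479305], [-0.32975961971309176, 0.378459138819696, -0.8648856996450637, 245.29867841792702], [0.5372706308776931, -0.6780694735084388, -0.501559625859453, 1073.2174624758168], [0.0, 0.0, 0.0, 1.0]]
top [[379.4678351228542, 0.0, 259.4686071035045], [0.0, 379.4678351228542, 185.9742557730734], [0.0, 0.0, 1.0]] [[-0.006154878038397455, -0.999568712223562, 0.028714230271105843, 35.59567541029262], [-0.9979950468726981, 0.00433128318539536, -0.06314369646709718, 455.01776735562703], [0.06299209389989704, -0.029045301335974275, -0.9975912823277923, 1292.8723325125886], [0.0, 0.0, 0.0, 1.0]]
```

```bash
cat > h.py <<'E'
from workcell import *
import cv2, numpy as np
from scipy.spatial.transform import Rotation as R
def snap(name,tag,crop=None,s=1):
    r=get_image(name); im=r["pixels"]
    v=im if crop is None else im[crop[1]:crop[3],crop[0]:crop[2]]
    v=cv2.resize(v,None,fx=s,fy=s,interpolation=cv2.INTER_CUBIC)
    cv2.imwrite(f"pics/{tag}.png",v[:,:,::-1]); return r
def ray(r,u,v):
    V=r["view"];c=-V[:3,:3].T@V[:3,3]; d=V[:3,:3].T@np.linalg.inv(r["mtx"])@[u,v,1.]
    return c,d/np.linalg.norm(d)
def plane(r,u,v,z):
    c,d=ray(r,u,v); return c+d*(z-c[2])/d[2]
def proj(r,p):
    q=r["mtx"]@(r["view"][:3,:3]@np.array(p,float)+r["view"][:3,3]); return q[:2]/q[2]
def tri(r1,p1,r2,p2):
    c1,d1=ray(r1,*p1);c2,d2=ray(r2,*p2)
    A=np.array([d1,-d2]).T; t=np.linalg.lstsq(A,c2-c1,rcond=None)[0]
    a=c1+d1*t[0];b=c2+d2*t[1]; return (a+b)/2,np.linalg.norm(a-b)
E
python3 -c "
import cv2
for n in('side','top'):
    i=cv2.imread(f'pics/{n}0.png');cv2.imwrite(f'pics/{n}0b.png',cv2.resize(i,(800,600),interpolation=cv2.INTER_CUBIC))"
```

```text
(no output)
```

View pics/side0b.png

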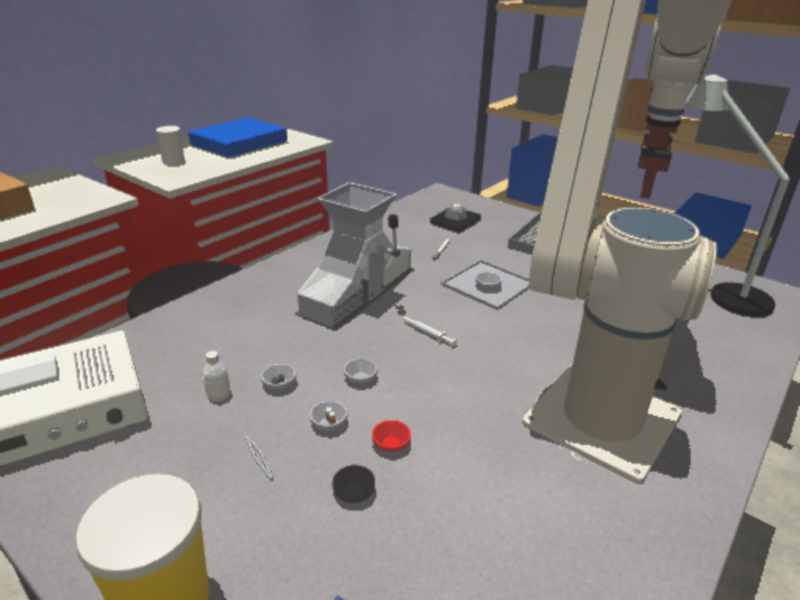

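View pics/top0b.png

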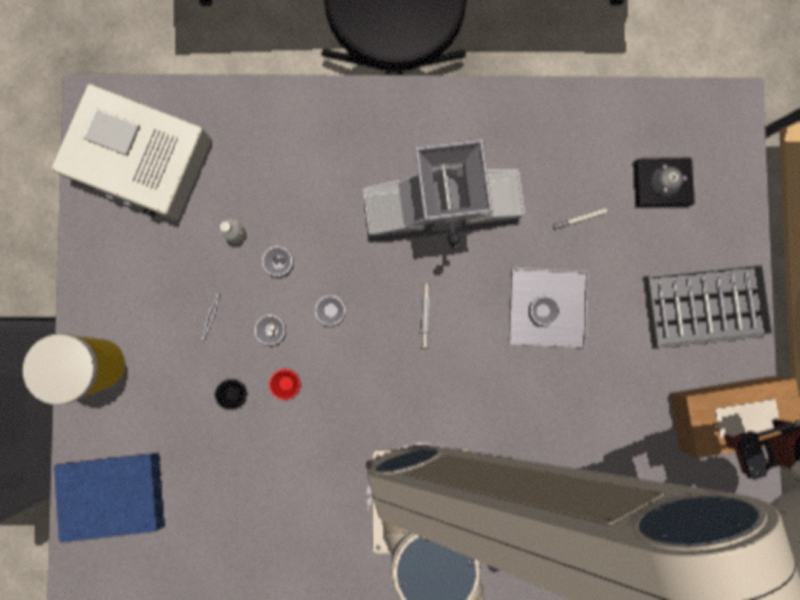

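The side and top views show three candidate pots at (800x600, top) (277,261), (270,330) and (330,310). The look-alikes are red (285,384) and black (231,394), and pot_d is in the tray at (544,310). Next I'll take close crops.

```bash
python3 - <<'E'
import cv2,numpy as np
t=cv2.imread('pics/top0.png');s=cv2.imread('pics/side0.png')
a=cv2.resize(t[140:265,125:235],(528,600),interpolation=cv2.INTER_CUBIC)
cv2.imwrite('pics/c1.png',a)
a=cv2.resize(s[215:320,150:280],(743,600),interpolation=cv2.INTER_CUBIC);cv2.imwrite('pics/c2.png',a)
a=cv2.resize(s[105:215,180:350],(800,518),interpolation=cv2.INTER_CUBIC);cv2.imwrite('pics/c3.png',a)
a=cv2.resize(t[80:180,225:345],(720,600),interpolation=cv2.INTER_CUBIC);cv2.imwrite('pics/c4.png',a)
E
```

```text
(no output)
```

View pics/c1.png

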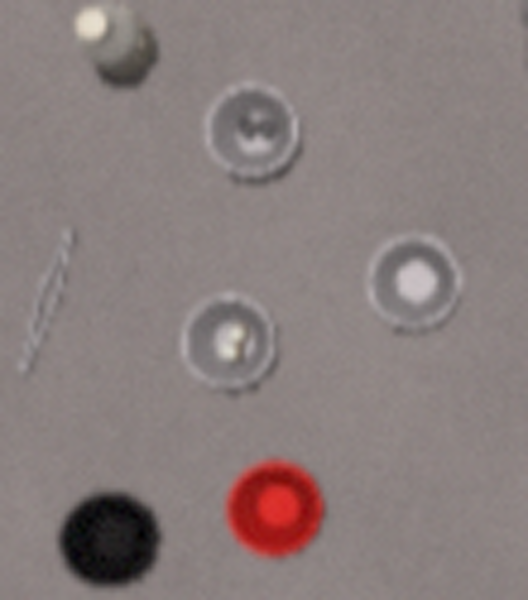

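View pics/c2.png

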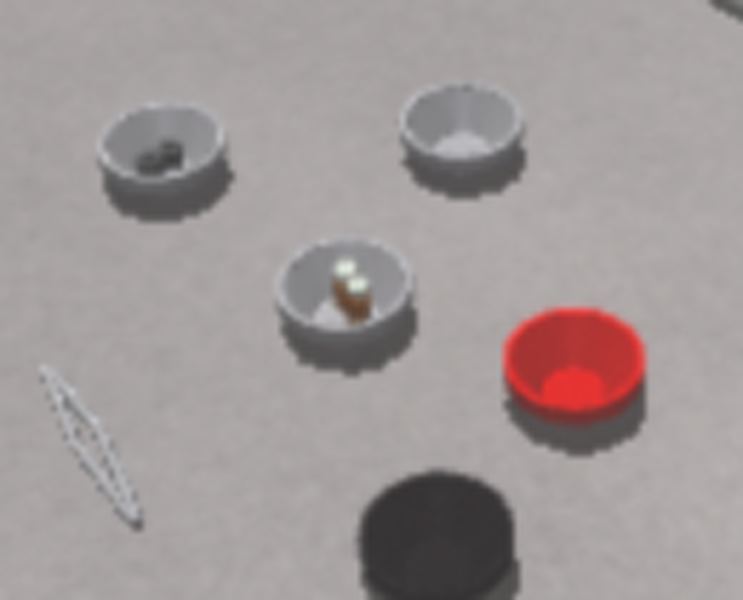

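View pics/c3.png

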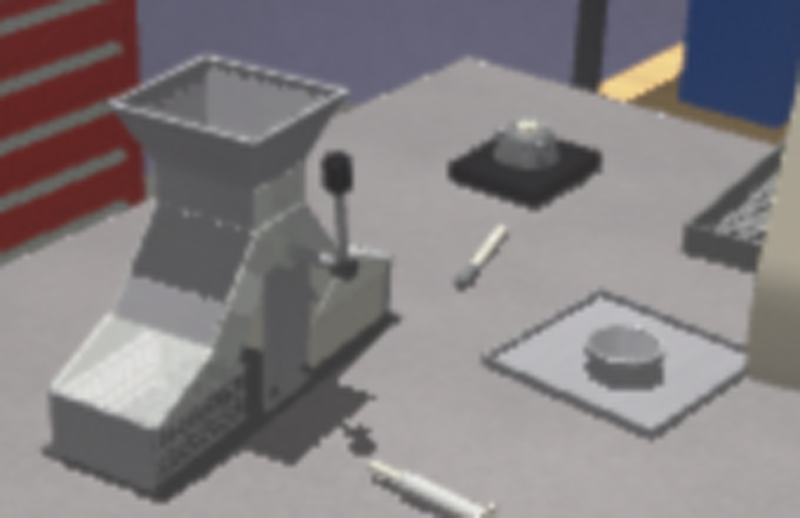

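View pics/c4.png

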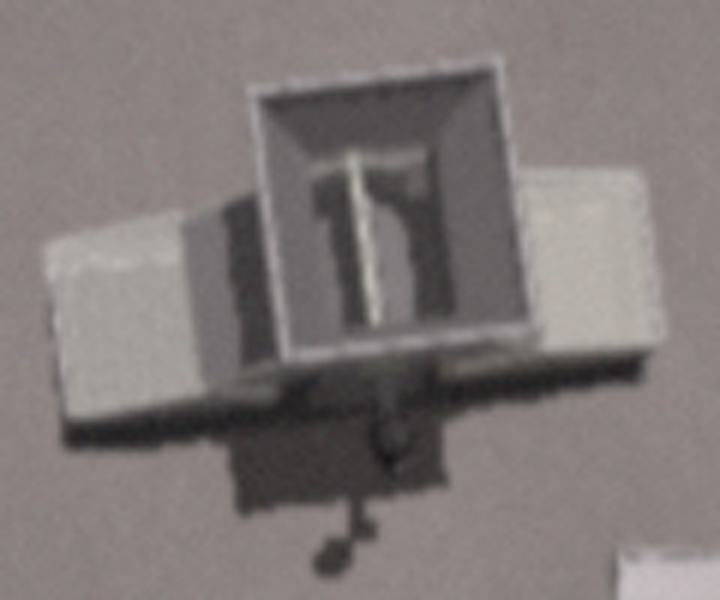

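```bash
python3 - <<'E'
from h import *
S=snap('side','s1');T=snap('top','t1')
tp=lambda u,v:(u/6+225-.4,v/6+80-.4)
sp=lambda u,v:(u/4.706+180-.4,v/4.706+105-.4)
top=[(248,88),(500,62),(532,330),(288,358)]
for u,v in top:
    p=plane(T,*tp(u,v),247); q=proj(S,p); print('rim',p.round(1),((q-[180,105])*4.706).round())
# knob
print('knob',tri(T,tp(392,437),S,sp(337,172)))
im=S['pixels']
cv2.imwrite('pics/c5.png',cv2.resize(im[160:215,180:270],(800,489),interpolation=cv2.INTER_CUBIC)[:,:,::-1])
cv2.imwrite('pics/c6.png',cv2.resize(im[150:180,240:270],(600,600),interpolation=cv2.INTER_CUBIC)[:,:,::-1])
E
```

```text
rim [704.4  19.8 247. ] [104.  99.]
rim [ 717.5 -101.6  247. ] [204.  53.]
rim [ 587.2 -115.1  247. ] [341.  89.]
rim [573.8   1.7 247. ] [252. 138.]
knob (array([540.5586393 , -51.20830065, 214.82172048]), np.float64(0.5862533671248104))
```

View pics/c5.png

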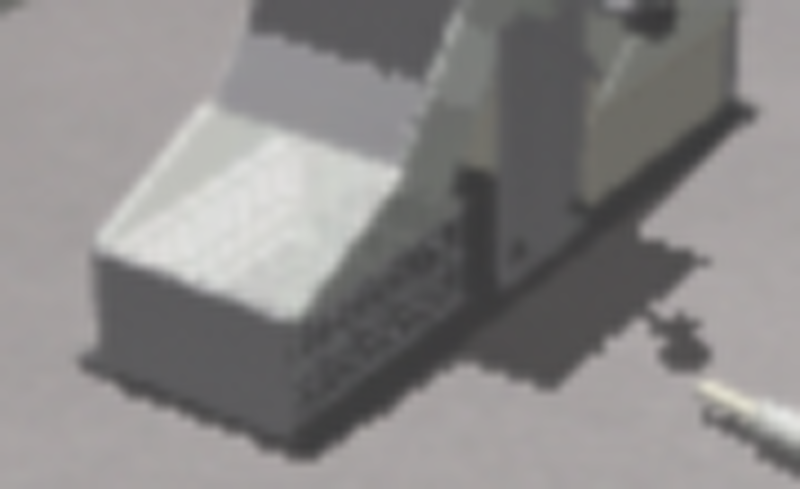

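View pics/c6.png

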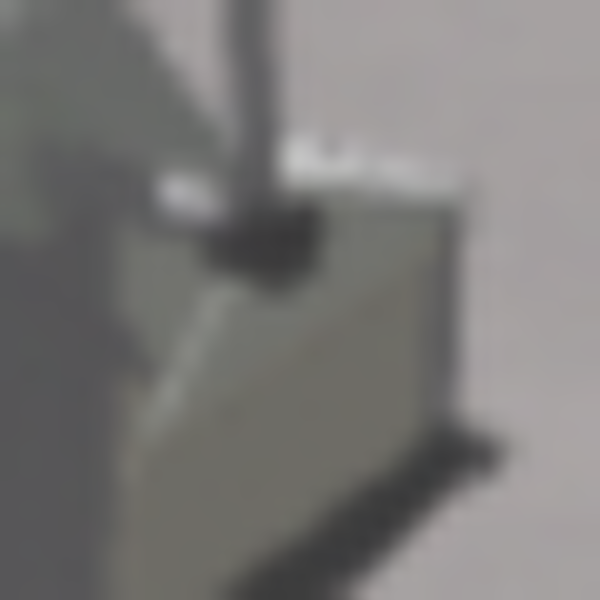

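```bash
cat > meas.py <<'E'
from h import *
# approximate pot ellipses in the full-res images: seed px -> refine by bright/edge ellipse
tp=lambda u,v:(u/4.8+125-.4,v/4.8+140-.4)
sp=lambda u,v:(u/5.715+150-.4,v/5.714+215-.4)
if __name__=='__main__':
    S=get_image('side');T=get_image('top')
    P={'nuts':((252,131),(162,143)),'vials':((229,341),(345,285)),'empty':((415,282),(462,124))}
    for k,(a,b) in P.items():
        p,e=tri(T,tp(*a),S,sp(*b)); print(k,p.round(1),round(e,1), plane(T,*tp(*a),25).round(1),plane(S,*sp(*b),25).round(1))
    a=(544/800*512-.3,310/600*384-.3); b=(625/4.706+179.6,344/4.706+104.6)
    p,e=tri(T,a,S,b); print('d',p.round(1),round(e,1),plane(T,*a,28),plane(S,*b,28))
    o=get_obs(); print(R.from_rotvec(o['orientation']).as_matrix().round(3))
E
python3 meas.py
```

```text
nuts [521.  314.2  20.1] 1.0 [520.8 313.6  25. ] [515.6 317.7  25. ]
vials [371.6 329.   20.3] 1.7 [372.3 328.6  25. ] [367.1 332.   25. ]
empty [413.  198.6  18.7] 0.7 [413.1 198.2  25. ] [407.3 204.3  25. ]
d [ 410.2 -270.3   25.5] 3.2 [ 411.41235073 -268.75232418   28.        ] [ 406.82346235 -267.45603374   28.        ]
[[-0.     0.959  0.282]
 [ 0.001  0.282 -0.959]
 [-1.     0.    -0.001]]
```

```bash
cat >> h.py <<'E'
def rim(r,seed,rad,dv=14):
    """bright rim -> ellipse centre by hull of brighter-than-table pixels"""
    u0,v0=map(int,map(round,seed)); g=cv2.cvtColor(r['pixels'],cv2.COLOR_RGB2GRAY)
    c=g[v0-rad:v0+rad+1,u0-rad:u0+rad+1]; c=cv2.resize(c,None,fx=4,fy=4,interpolation=cv2.INTER_CUBIC)
    bg=np.median(c[:8]); m=(c>bg+dv).astype(np.uint8)
    n,l,st,_=cv2.connectedComponentsWithStats(m)
    pts=np.argwhere(np.isin(l,[i for i in range(1,n) if st[i,4]>40]))[:,::-1].astype(np.int32)
    h=cv2.convexHull(pts); 
    e=cv2.fitEllipse(h) if len(h)>=5 else None
    cen=((e[0][0]+.5)/4-.5+u0-rad,(e[0][1]+.5)/4-.5+v0-rad)
    return cen,(e[1][0]/4,e[1][1]/4),e[2],m*255,c
E
python3 - <<'E'
from h import *
from meas import tp,sp
S=get_image('side');T=get_image('top')
P={'nuts':((252,131),(162,143)),'vials':((229,341),(345,285)),'empty':((415,282),(462,124))}
rows=[]
for k,(a,b) in P.items():
    A=rim(T,tp(*a),14);B=rim(S,sp(*b),18)
    p,e=tri(T,A[0],S,B[0]); print(k,p.round(1),round(e,1),[np.round(x,1).tolist() for x in (A[0],A[1],B[0],B[1])],'at25',plane(T,*A[0],25).round(1),plane(S,*B[0],25).round(1))
    rows.append(np.hstack([cv2.resize(x,(190,190)) for x in (A[4],A[3],B[4],B[3])]))
cv2.imwrite('pics/rims.png',np.vstack(rows))
E
```

```text
Traceback (most recent call last):
  File "h.py", line 28, in rim
    e=cv2.fitEllipse(h) if len(h)>=5 else None
                           ~~~^^^
TypeError: object of type 'NoneType' has no len()
```

```bash
python3 - <<'E'
from h import *
from meas import tp,sp
S=get_image('side');T=get_image('top')
P={'nuts':((252,131),(162,143)),'vials':((229,341),(345,285)),'empty':((415,282),(462,124))}
rows=[]
for k,(a,b) in P.items():
    out=[]
    for r,p,rad in((T,tp(*a),14),(S,sp(*b),18)):
        u,v=map(int,np.round(p)); g=cv2.cvtColor(r['pixels'],cv2.COLOR_RGB2GRAY)[v-rad:v+rad+1,u-rad:u+rad+1]
        print(k,np.percentile(g,[2,25,50,75,90,98]),g[:2].mean())
        c=cv2.resize(g,(190,190),interpolation=cv2.INTER_CUBIC); bg=np.median(c[:14])
        out+=[c]+[((c>bg+d)*255).astype(np.uint8) for d in (5,10)]
    rows.append(np.hstack(out)[:, :])
m=np.vstack(rows);cv2.imwrite('pics/rims.png',cv2.resize(m,(800,400)))
E
```

```text
nuts [ 94.8 128.  134.  136.  144.  162.2] 133.98275862068965
nuts [ 82. 146. 163. 166. 168. 170.] 162.54054054054055
vials [103.8 130.  133.  137.  146.  180.4] 134.68965517241378
vials [ 82. 143. 167. 169. 171. 180.] 154.78378378378378
empty [105.  130.  134.  138.  153.  192.2] 132.0
empty [ 83. 160. 164. 168. 171. 175.] 163.09459459459458
```

View pics/rims.png

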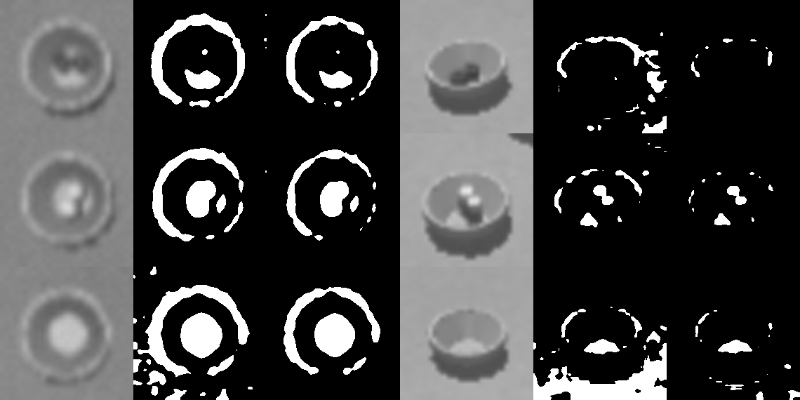

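```bash
cat > plan.py <<'E'
from h import *
import sys
def Rdown(az):  # jaw (tool z) along azimuth az deg, tool x down
    a=np.radians(az); z=[np.cos(a),np.sin(a),0]; x=[0,0,-1]; y=np.cross(z,x); return R.from_matrix(np.array([x,y,z]).T)
def plan(pos,rot,n,claw,o=None,start=None,pd=1,ad=0):
    """rows in cm/deg from the measured pose; straight line, rounded, rounding carried on"""
    o=o or get_obs(); p=np.array(o['ee_pos']);q=R.from_rotvec(o['orientation'])
    p0,q0=p.copy(),q; tot=(q0.inv()*rot).as_rotvec(); rows=[]
    for i in range(1,n+1):
        tp_=p0+(np.array(pos)-p0)*i/n; tq=q0*R.from_rotvec(tot*i/n)
        d=np.round(q.inv().apply(tp_-p)/10,pd); w=np.round(np.degrees((q.inv()*tq).as_rotvec()),ad)
        p=p+q.apply(d*10); q=q*R.from_rotvec(np.radians(w)); rows.append([d.tolist(),w.tolist(),claw])
    for i in range(0,n,5): print(str(rows[i:i+5]).replace('-0.0,','0,').replace('-0.0]','0]').replace('.0,',',').replace('.0]',']').replace(' ',''))
    print('end',p.round(1))
def st():
    o=get_obs(); m=R.from_rotvec(o['orientation']).as_matrix()
    print('t',round(o['t'],2),'p',o['ee_pos'].round(1),'q',o['qpos'].round(3),'F',o['ft_force'].round(1),'w',round(o['width'],1),'x',m[:,0].round(3),'z',m[:,2].round(3))
    return o
E
python3 - <<'E'
from plan import *
st(); plan([541,-95,270],Rdown(-7),12,0)
E
```

```text
t 0.5 p [ 176.2 -599.6  222.6] q [-1.304  0.423  1.63  -0.     1.089 -0.019] F [-0.   0.3  0.2] w 87.6 x [-0.  0. -1.] z [ 0.282 -0.959 -0.   ]
[[[-0.4,4.1,-3.2],[-6,0,0],0],[[-0.4,4.4,-2.7],[-5,0,0],0],[[-0.4,4.6,-2.3],[-6,0,0],0],[[-0.4,4.9,-1.9],[-5,0,0],0],[[-0.4,5,-1.4],[-6,0,0],0]]
[[[-0.4,5.1,-0.9],[-5,0,0],0],[[-0.4,5.2,-0.4],[-6,0,0],0],[[-0.4,5.2,0.1],[-5,0,0],0],[[-0.4,5.1,0.6],[-6,0,0],0],[[-0.3,5.1,1.1],[-6,0,0],0]]
[[[-0.4,4.9,1.6],[-5,0,0],0],[[-0.4,4.8,2],[-6,0,0],0]]
end [540.6 -94.8 269.7]
```

```bash
python3 -m crank '[[[-0.4,4.1,-3.2],[-6,0,0],0],[[-0.4,4.4,-2.7],[-5,0,0],0],[[-0.4,4.6,-2.3],[-6,0,0],0],[[-0.4,4.9,-1.9],[-5,0,0],0],[[-0.4,5,-1.4],[-6,0,0],0]]'
python3 -m crank '[[[-0.4,5.1,-0.9],[-5,0,0],0],[[-0.4,5.2,-0.4],[-6,0,0],0],[[-0.4,5.2,0.1],[-5,0,0],0],[[-0.4,5.1,0.6],[-6,0,0],0],[[-0.3,5.1,1.1],[-6,0,0],0]]'
python3 -m crank '[[[-0.4,4.9,1.6],[-5,0,0],0],[[-0.4,4.8,2],[-6,0,0],0],[[0,0,0],[0,0,0],0]]'
python3 - <<'E'
from plan import *
st(); plan([541,-92,207],Rdown(-7),3,0)
E
```

```text
t: 1.12
ee_pos: [329.0, -387.9, 243.1]
orientation: [0.62, 1.48, -0.62]
ft_force: [-0.4, 0.0, 0.0]
width: 41.3
t: 1.75
ee_pos: [481.5, -177.7, 262.2]
orientation: [0.239, 1.557, -0.239]
ft_force: [0.3, -0.6, 0.4]
width: 0.3
t: 2.12
ee_pos: [542.3, -92.4, 270.0]
orientation: [0.087, 1.568, -0.087]
ft_force: [-1.0, -0.0, 0.6]
width: 0.4
t 2.12 p [542.3 -92.4 270. ] q [-0.191  0.259  1.753  0.     1.128 -0.08 ] F [-1.  -0.   0.6] w 0.4 x [ 0.001  0.    -1.   ] z [ 0.994 -0.111  0.001]
[[[2.1,0,0],[0,0,0],0],[[2.1,0,-0.1],[0,0,0],0],[[2.1,0,0],[1,0,0],0]]
end [541.4 -92.2 207. ]
```

```bash
python3 - <<'E'
from plan import *
S=snap('side','s2',(225,90,305,150),10);T=snap('top','t2',(250,110,330,170),10)
o=get_obs()
for p in (o['ee_pos'],[540.6,-51.2,214.8]):
    print((proj(S,p)-[225,90])*10+5,(proj(T,p)-[250,110])*10+5)
E
```

```text
[349.60438649 331.91479414] [581.12765435 401.09992454]
[266.14624682 516.45871133] [404.90764116 429.99373978]
```

View pics/s2.png

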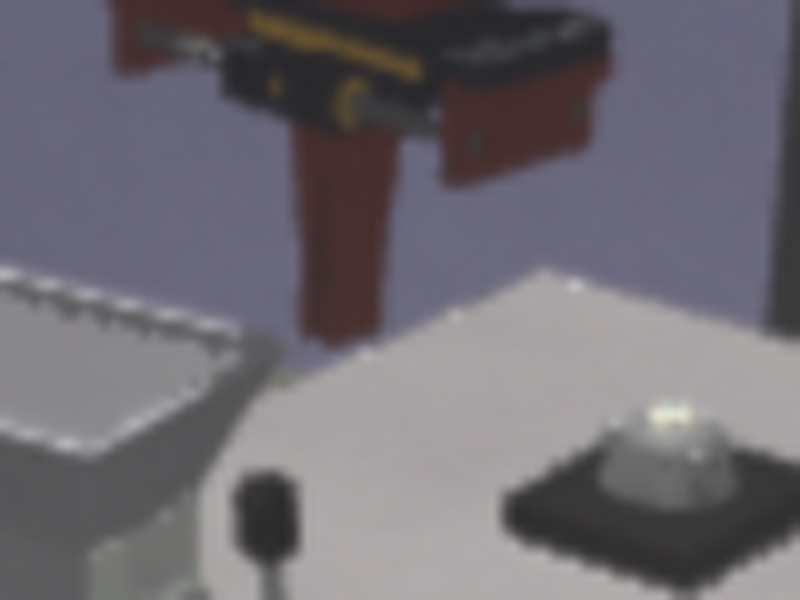

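View pics/t2.png

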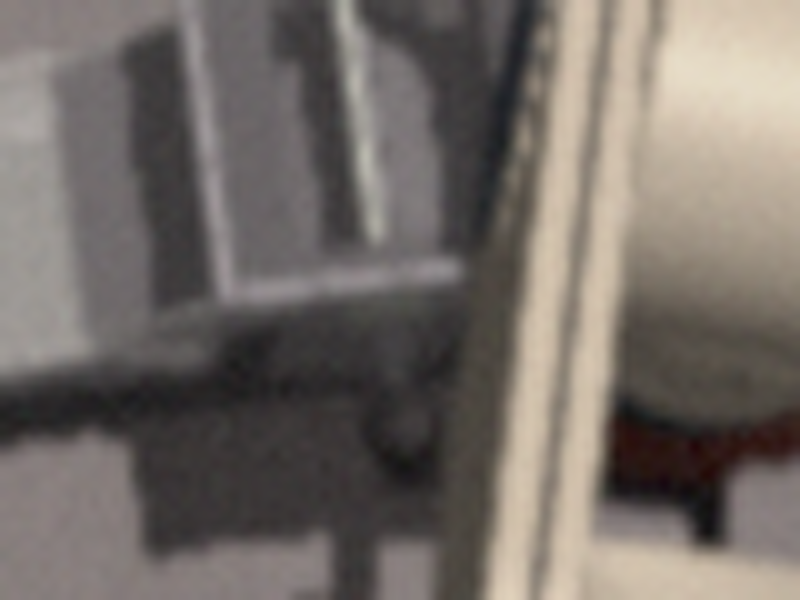

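```bash
python3 -m crank '[[[2.1,0,0],[0,0,0],0],[[2.1,0,-0.1],[0,0,0],0],[[2.1,0,0],[1,0,0],0],[[0,1,-0.1],[0,0,0],0],[[0,1,-0.2],[0,0,0],0]]'
python3 -m crank '[[[0,0.7,-0.1],[0,0,0],0],[[0,0.7,-0.1],[0,0,0],0],[[0,0.5,-0.1],[0,0,0],0],[[0,0,0],[0,0,0],0]]'
python3 -m crank '[[[0,0.5,-0.1],[0,0,0],0],[[0,0.3,0],[0,0,0],0],[[0,0.3,0],[0,0,0],0],[[0,0,0],[0,0,0],0]]'
```

```text
t: 2.85
ee_pos: [539.3, -74.7, 207.3]
orientation: [0.106, 1.568, -0.106]
ft_force: [0.3, -0.2, 0.4]
width: 0.7
t: 3.35
ee_pos: [539.0, -54.7, 206.9]
orientation: [0.104, 1.568, -0.104]
ft_force: [0.5, 0.3, 0.4]
width: 0.4
t: 3.85
ee_pos: [539.1, -44.9, 206.6]
orientation: [0.103, 1.569, -0.105]
ft_force: [-0.9, -6.1, 0.6]
width: 0.8
```

```bash
python3 -m crank '[[[0,0.2,0],[0,0,0],0],[[0,0,0],[0,0,0],0]]'
python3 -m crank '[[[0,0.2,0],[0,0,0],0],[[0,0,0],[0,0,0],0]]'; python3 - <<'E'
from plan import *
S=snap('side','s3',(225,90,305,150),10)
E
```

```text
t: 4.1
ee_pos: [539.2, -44.3, 206.6]
orientation: [0.101, 1.569, -0.107]
ft_force: [-2.5, -11.5, 0.6]
width: 0.5
t: 4.35
ee_pos: [539.2, -43.8, 206.5]
orientation: [0.098, 1.569, -0.109]
ft_force: [-2.8, -19.5, 0.5]
width: 0.6
```

View pics/s3.png

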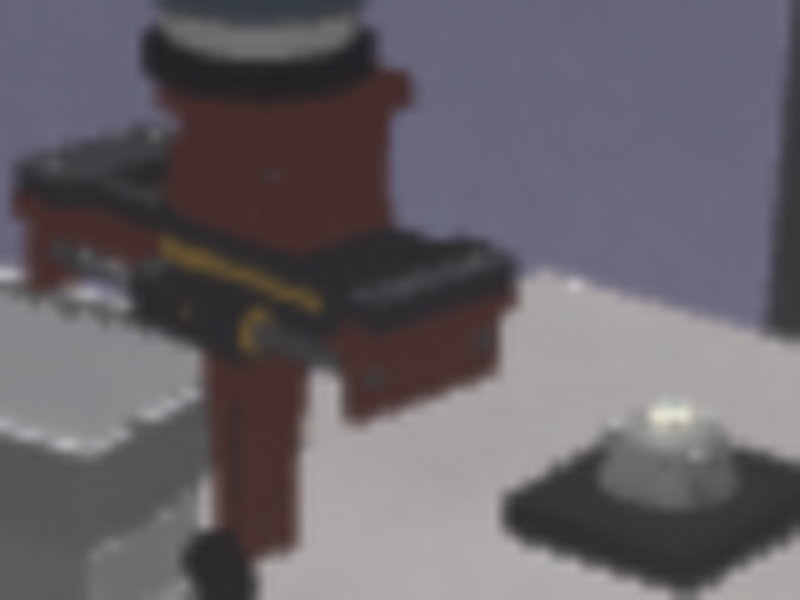

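```bash
python3 -m crank '[[[0,-1.5,0],[0,0,0],0],[[-4,0,0],[0,0,0],4],[[-5,0,0],[0,0,0],8.7]]'; python3 - <<'E'
from plan import *
st(); plan([372,329,150],Rdown(41),9,8.7)
E
```

```text
t: 4.78
ee_pos: [537.1, -55.2, 296.7]
orientation: [0.106, 1.571, -0.104]
ft_force: [1.2, -0.5, -0.1]
width: 17.0
t 4.78 p [537.1 -55.2 296.7] q [-1.250e-01  2.170e-01  1.743e+00  1.000e-03  1.184e+00  9.000e-03] F [ 1.2 -0.5 -0.1] w 17.0 x [-0.003  0.001 -1.   ] z [ 0.991 -0.133 -0.003]
[[[1.6,4,-2.4],[-5,0,0],8.7],[[1.7,4.2,-2],[-6,0,0],8.7],[[1.6,4.3,-1.6],[-5,0,0],8.7],[[1.7,4.5,-1.2],[-6,0,0],8.7],[[1.6,4.6,-0.7],[-5,0,0],8.7]]
[[[1.6,4.6,-0.3],[-5,0,0],8.7],[[1.7,4.7,0.1],[-6,0,0],8.7],[[1.6,4.6,0.6],[-5,0,0],8.7],[[1.7,4.5,0.9],[-6,0,0],8.7]]
end [371.9 328.6 149.6]
```

```bash
python3 -m crank '[[[1,4,-2.4],[-5,0,0],8.7],[[1.3,4.2,-2],[-6,0,0],8.7],[[1.6,4.3,-1.6],[-5,0,0],8.7],[[1.7,4.5,-1.2],[-6,0,0],8.7],[[1.6,4.6,-0.7],[-5,0,0],8.7]]'
python3 -m crank '[[[1.6,4.6,-0.3],[-5,0,0],8.7],[[1.7,4.7,0.1],[-6,0,0],8.7],[[1.6,4.6,0.6],[-5,0,0],8.7],[[1.7,4.5,0.9],[-6,0,0],8.7],[[0,0,0],[0,0,0],8.7]]'
python3 - <<'E'
from plan import *
o=st()
S=snap('side','s4',(150,180,250,280),6);T=snap('top','t4',(125,150,245,250),6)
print((proj(S,o['ee_pos'])-[150,180])*6,(proj(T,o['ee_pos'])-[125,150])*6)
plan([372,329,40],Rdown(41),3,8.7)
E
```

```text
t: 5.4
ee_pos: [445.6, 159.5, 224.4]
orientation: [-0.267, 1.553, 0.268]
ft_force: [-0.0, 0.2, -0.2]
width: 66.9
t: 6.02
ee_pos: [371.2, 330.3, 157.6]
orientation: [-0.568, 1.497, 0.568]
ft_force: [-0.4, -0.8, 1.0]
width: 87.0
t 6.03 p [371.2 330.3 157.6] q [ 7.030e-01  3.310e-01  1.958e+00  1.000e-03  8.540e-01 -2.400e-02] F [-0.4 -0.8  1. ] w 87.0 x [-0.002 -0.    -1.   ] z [ 0.748  0.664 -0.002]
[343.90720434 267.87125477] [227.87671936 366.52921268]
[[[4,0,0],[0,0,0],8.7],[[3.9,0,0],[0,0,0],8.7],[[4,0.1,0],[0,0,0],8.7]]
end [371.9 329.3  39.6]
```

View pics/s4.png

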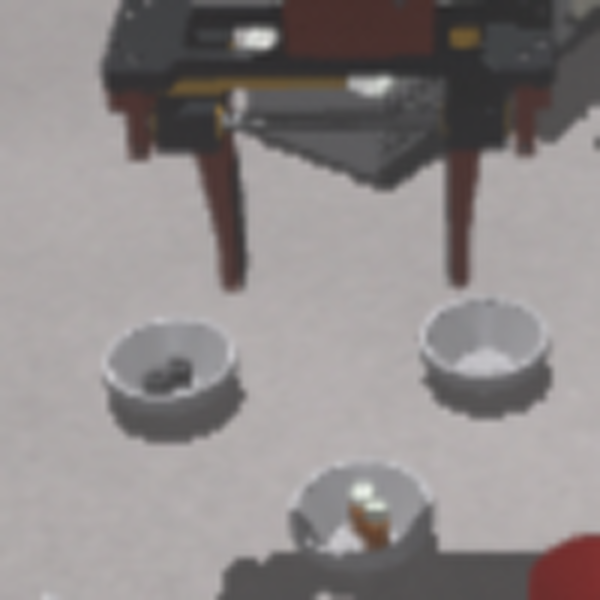

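View pics/t4.png

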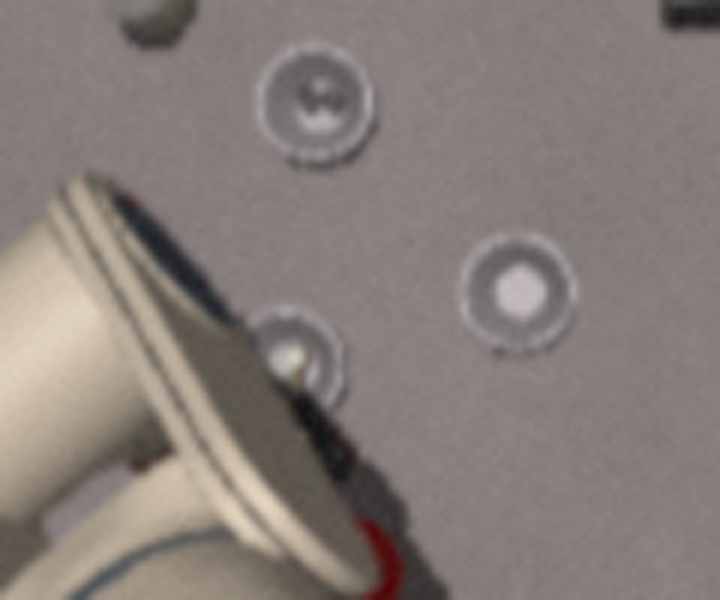

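```bash
python3 -m crank '[[[4,0,0],[0,0,0],8.7],[[3.9,0,0],[0,0,0],8.7],[[4,0.1,0],[0,0,0],8.7],[[2.6,0,0],[0,0,0],8.7],[[0,0,0],[0,0,0],8.7]]'; python3 - <<'E'
from plan import *
o=st()
S=snap('side','s5',(150,180,250,280),6)
plan([372,328.6,12],Rdown(41),1,8.7)
E
```

```text
t: 6.75
ee_pos: [372.1, 327.5, 12.8]
orientation: [-0.564, 1.499, 0.562]
ft_force: [-0.1, 0.4, 0.2]
width: 87.0
t 6.75 p [372.1 327.5  12.8] q [ 0.698  0.595  2.011  0.     0.539 -0.022] F [-0.1  0.4  0.2] w 87.0 x [-0.002 -0.002 -1.   ] z [ 0.752  0.659 -0.003]
[[[0.2,0.1,0],[0,0,0],8.7]]
end [372.  329.   11.8]
```

View pics/s5.png

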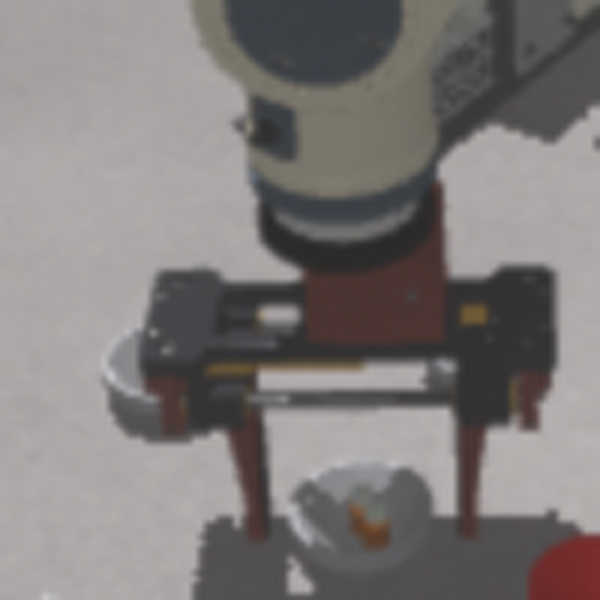

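```bash
python3 -m crank '[[[0.2,0.1,0],[0,0,0],8],[[0,0,0],[0,0,0],7],[[0,0,0],[0,0,0],6],[[0,0,0],[0,0,0],5],[[0,0,0],[0,0,0],5]]'; python3 -m crank '[[[-1,0,0],[0,0,0],5],[[-2,0,0],[0,0,0],5],[[-3,0,0],[0,0,0],5]]';python3 - <<'E'
from plan import *
o=st()
S=snap('side','s6',(150,180,250,280),6)
E
```

```text
t: 7.42
ee_pos: [371.9, 330.3, 12.5]
orientation: [-0.565, 1.495, 0.565]
ft_force: [-0.8, -0.7, 6.7]
width: 65.4
t: 7.8
ee_pos: [370.9, 329.5, 72.2]
orientation: [-0.566, 1.498, 0.565]
ft_force: [0.0, 0.2, -0.9]
width: 64.9
t 7.8 p [370.9 329.5  72.2] q [ 0.702  0.479  2.001  0.     0.663 -0.02 ] F [ 0.   0.2 -0.9] w 64.9 x [-0.001 -0.001 -1.   ] z [ 0.75   0.661 -0.002]
```

View pics/s6.png

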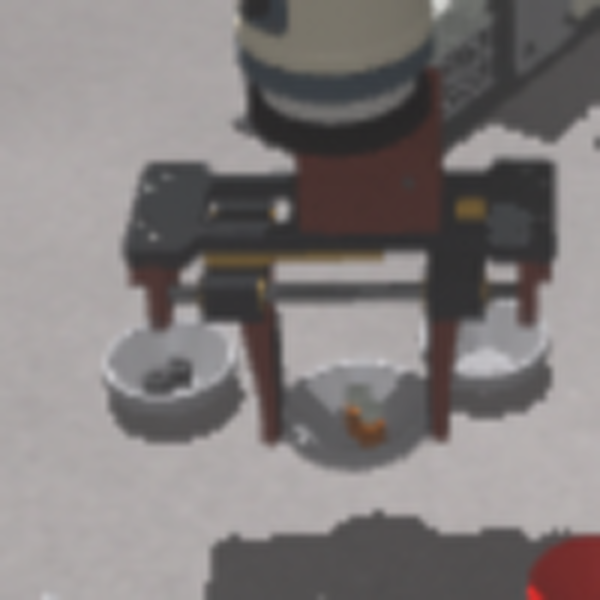

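```bash
cat > kin.py <<'E'
import numpy as np
from scipy.optimize import least_squares
from scipy.spatial.transform import Rotation as R
D=[([-1.304,.423,1.63,0,1.089,-.019],[176.2,-599.6,222.6]),([-.191,.259,1.753,0,1.128,-.08],[542.3,-92.4,270]),([-.125,.217,1.743,.001,1.184,.009],[537.1,-55.2,296.7]),([.703,.331,1.958,.001,.854,-.024],[371.2,330.3,157.6]),([.698,.595,2.011,0,.539,-.022],[372.1,327.5,12.8]),([.702,.479,2.001,0,.663,-.02],[370.9,329.5,72.2])]
def fk(q,P,s4=1,s6=1):
    h,a2,d4,L,a1,a3=P
    Ry=lambda a:R.from_euler('y',a); Rz=lambda a:R.from_euler('z',a)
    A=Rz(q[0]); p=A.apply([a1,0,h]); A=A*Ry(q[1]); p=p+A.apply([0,0,a2]); A=A*Ry(q[2]); p=p+A.apply([a3,0,d4])
    A=A*Rz(s4*q[3])*Ry(q[4])*Rz(s6*q[5]); p=p+A.apply([0,0,L]); return p,A   # local z=tool x, local x = tool z(-?)
def fit():
    f=lambda P:np.concatenate([fk(q,P)[0]-np.array(p) for q,p in D]+[0.01*(np.array(P[4:]))])
    return least_squares(f,[200,450,450,250,0,0])
if __name__=='__main__':
    r=fit();print(r.x.round(1),r.cost,np.abs(r.fun).max())
    for q,p in D: print((fk(q,r.x)[0]-p).round(1))
E
python3 kin.py
```

```text
[2013.8  562.2  480.1 2017.     3.3   72.6] 411.51413649082025 12.694399624838212
[-11.4  -3.2  -0. ]
[  1.2 -12.7  -0.3]
[-4.9 -9.8 -0.1]
[ 6.9 -7.9  0.4]
[ 6.5 -9.9 -0.2]
[ 8.8 -8.4  0.2]
```

```bash
python3 - <<'E'
from plan import *
st(); plan([500,140,320],Rdown(18),5,5)
E
```

```text
t 7.85 p [372.6 331.   75.7] q [ 0.702  0.473  1.998  0.     0.666 -0.02 ] F [1.1 0.9 1.8] w 65.3 x [ 0.003  0.002 -1.   ] z [0.75  0.661 0.004]
[[[-4.9,-4.6,-0.6],[5,0,0],5],[[-4.9,-4.5,-0.2],[4,0,0],5],[[-4.9,-4.6,0.1],[5,0,0],5],[[-4.9,-4.6,0.6],[5,0,0],5],[[-4.8,-4.5,0.9],[4,0,0],5]]
end [500.3 139.9 319.6]
```

```bash
python3 -m crank '[[[-4,-3.5,-0.5],[5,0,0],5],[[-4.5,-4,-0.2],[4,0,0],5],[[-4.5,-4,0.1],[5,0,0],5],[[-4.5,-4,0.6],[5,0,0],5],[[-4.8,-4,0.9],[4,0,0],5]]'; python3 - <<'E'
from plan import *
st(); plan([640,-40,330],Rdown(0),6,5)
E
```

```text
t: 8.48
ee_pos: [482.3, 166.4, 295.9]
orientation: [-0.25, 1.556, 0.25]
ft_force: [1.3, 0.8, -2.3]
width: 64.9
t 8.47 p [482.3 166.4 295.9] q [ 0.309  0.169  1.806  0.     1.166 -0.009] F [ 1.3  0.8 -2.3] w 64.9 x [ 0.  0. -1.] z [0.95  0.313 0.   ]
[[[-0.6,-4.1,1.4],[3,0,0],5],[[-0.5,-4,1.6],[3,0,0],5],[[-0.6,-3.9,1.9],[3,0,0],5],[[-0.6,-3.8,2],[3,0,0],5],[[-0.5,-3.7,2.3],[3,0,0],5]]
[[[-0.6,-3.6,2.4],[3,0,0],5]]
end [640.  -39.8 329.8]
```

```bash
python3 -m crank '[[[-0.6,-4.1,1.4],[3,0,0],5],[[-0.5,-4,1.6],[3,0,0],5],[[-0.6,-3.9,1.9],[3,0,0],5],[[-0.6,-3.8,2],[3,0,0],5],[[-0.5,-3.7,2.3],[3,0,0],5]]'
python3 -m crank '[[[-0.6,-3.6,2.4],[3,0,0],5],[[0,0,0],[0,0,8],5],[[0,0,0],[0,0,8],5],[[0,0,0],[0,0,0],5]]'; python3 - <<'E'
from plan import *
st()
E
```

```text
t: 9.1
ee_pos: [614.7, -4.8, 322.4]
orientation: [-0.045, 1.57, 0.045]
ft_force: [0.7, 0.7, -0.2]
width: 65.0
t: 9.6
ee_pos: [639.9, -40.2, 327.2]
orientation: [0.216, 1.562, 0.221]
ft_force: [-0.1, 0.1, -0.5]
width: 65.1
t 9.6 p [639.9 -40.2 327.2] q [-0.211  0.38   1.475  0.278  1.357 -0.283] F [-0.1  0.1 -0.5] w 65.1 x [-0.003  0.275 -0.961] z [ 1.     0.003 -0.002]
```

```bash
cat >> plan.py <<'E'
def Rtilt(az,th): return Rdown(az)*R.from_euler('z',th,degrees=True)
E
python3 - <<'E'
from plan import *
plan([646,-25,308],Rtilt(2,88),10,5)
E
```

```text
[[[0.2,0.1,0.1],[0,0,7],5],[[0.3,0.1,0],[0,0,7],5],[[0.2,0,0.1],[0,0,8],5],[[0.2,0,0],[0,1,7],5],[[0.3,0,0.1],[-1,0,7],5]]
[[[0.2,-0.1,0.1],[0,0,7],5],[[0.2,-0.1,0],[0,0,7],5],[[0.3,-0.1,0.1],[0,0,8],5],[[0.2,-0.1,0.1],[0,0,7],5],[[0.1,-0.2,0],[0,0,7],5]]
end [645.6 -25.3 308. ]
```

```bash
python3 -m crank '[[[0.2,0.1,0.1],[0,0,7],5],[[0.3,0.1,0],[0,0,7],5],[[0.2,0,0.1],[0,0,8],5],[[0.2,0,0],[0,1,7],5],[[0.3,0,0.1],[-1,0,7],5]]';python3 - <<'E'
from plan import *
st()
S=snap('side','s7',(180,60,310,160),6)
E
```

```text
t: 10.22
ee_pos: [643.1, -29.3, 318.7]
orientation: [0.687, 1.467, 0.733]
ft_force: [-0.1, -1.0, -1.2]
width: 64.7
t 10.22 p [643.1 -29.3 318.7] q [-0.414  0.565  1.451  0.792  1.613 -0.617] F [-0.1 -1.  -1.2] w 64.7 x [-0.025  0.788 -0.615] z [ 0.999  0.032 -0.001]
```

View pics/s7.png

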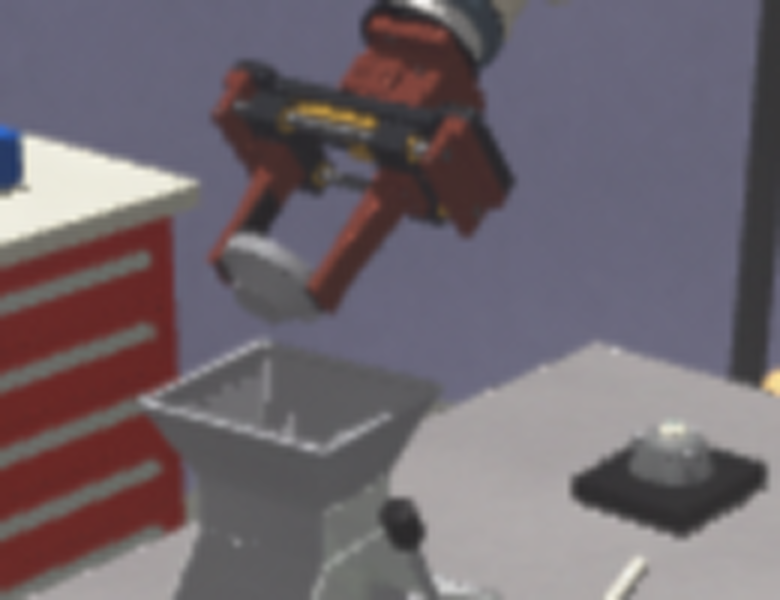

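```bash
python3 -m crank '[[[0.2,-0.1,0.1],[0,0,7],5],[[0.2,-0.1,0],[0,0,7],5],[[0.3,-0.1,0.1],[0,0,8],5],[[0.2,-0.1,0.1],[0,0,7],5],[[0.1,-0.2,0],[0,0,7],5]]';python3 -m crank '[[[0,0,0],[0,0,4],5],[[0,0,0],[0,0,0],5],[[0,0,0],[0,0,0],5]]';python3 - <<'E'
from plan import *
st()
S=snap('side','s8',(180,60,310,160),6)
E
```

```text
t: 10.9
ee_pos: [645.8, -21.7, 308.8]
orientation: [1.168, 1.252, 1.206]
ft_force: [-0.4, 0.1, -1.7]
width: 65.4
t: 11.28
ee_pos: [646.2, -22.3, 309.5]
orientation: [1.218, 1.218, 1.256]
ft_force: [0.7, 0.6, 0.1]
width: 65.0
t 11.28 p [646.2 -22.3 309.5] q [-0.484  0.857  1.445  1.233  1.97  -0.791] F [0.7 0.6 0.1] w 65.0 x [-0.032  0.999  0.032] z [ 0.999  0.032 -0.   ]
```

View pics/s8.png

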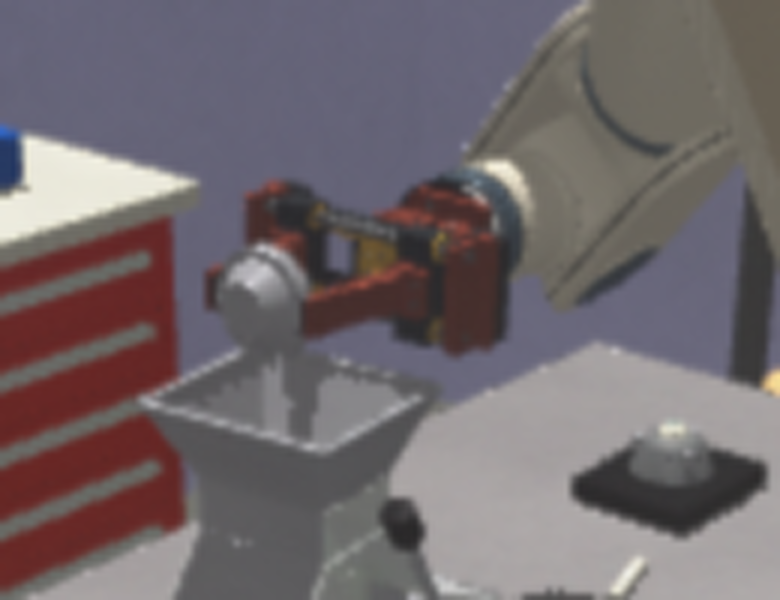

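```bash
python3 -m crank '[[[0,0,0],[0,0,7],5],[[0,0,0],[0,0,0],5],[[0,0.5,0],[0,0,0],5],[[0,-0.5,0],[0,0,0],5],[[0,0,0],[0,0,0],5]]';python3 -m crank '[[[0,0,0],[0,0,-8],5],[[-0.3,0.3,0],[0,0,-10],5],[[-0.3,0,0],[0,0,-10],5],[[-0.3,0,0],[0,0,-10],5],[[0,0,0],[0,0,-10],5]]'
python3 -m crank '[[[0,0,0],[0,0,-10],5],[[0,0,0],[0,0,-10],5],[[0,0,0],[0,0,-10],5],[[0,0,0],[0,0,-10],5],[[0,0,0],[0,0,-10],5]]'
python3 - <<'E'
from plan import *
st()
S=snap('side','s9',(180,60,310,160),6)
T=snap('top','t9',(215,80,345,180),6)
E
```

```text
t: 11.95
ee_pos: [646.1, -23.2, 309.3]
orientation: [1.31, 1.155, 1.345]
ft_force: [-0.7, 0.2, -0.7]
width: 65.1
t: 12.58
ee_pos: [646.5, -33.3, 314.1]
orientation: [0.67, 1.469, 0.712]
ft_force: [0.3, 0.2, 0.3]
width: 65.2
t: 13.2
ee_pos: [646.5, -32.4, 314.9]
orientation: [-0.014, 1.568, 0.032]
ft_force: [0.2, 0.7, -0.5]
width: 65.0
t 13.2 p [646.5 -32.4 314.9] q [-0.074  0.371  1.489  0.013  1.28  -0.107] F [ 0.2  0.7 -0.5] w 65.0 x [ 0.002  0.012 -1.   ] z [1.    0.029 0.003]
```

View pics/s9.png

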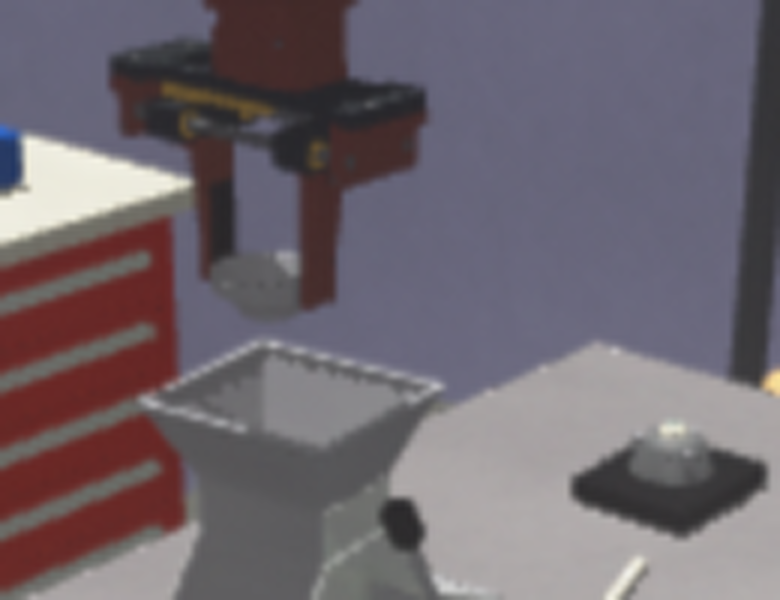

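View pics/t9.png

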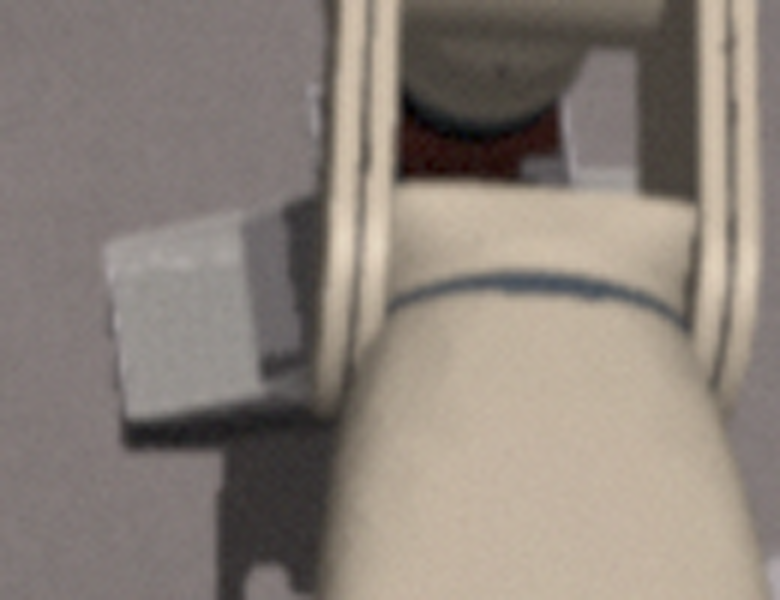

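```bash
python3 - <<'E'
from plan import *
plan([411,-268,120],Rdown(-33),10,5)
E
```

```text
[[[1.9,-2.3,-2.4],[3,0,0],5],[[1.9,-2.5,-2.3],[4,0,0],5],[[1.9,-2.6,-2.2],[3,0,0],5],[[1.9,-2.7,-2],[4,0,0],5],[[1.9,-2.9,-1.8],[3,0,0],5]]
[[[1.9,-2.9,-1.6],[4,0,-1],5],[[2,-3.1,-1.5],[3,0,0],5],[[2,-3.1,-1.2],[4,0,0],5],[[1.9,-3.1,-1.1],[3,0,0],5],[[2,-3.3,-0.9],[4,0,0],5]]
end [ 410.7 -268.3  119.8]
```

```bash
python3 -m crank '[[[0,-2.3,-2.4],[3,0,0],5],[[0,-2.5,-3],[4,0,0],5],[[0,-2.6,-3],[3,0,0],5],[[0,-2.7,-3],[4,0,0],5],[[2,-2.9,-2],[3,0,0],5]]'; python3 - <<'E'
from plan import *
st();plan([411,-268,120],Rdown(-33),6,5)
E
```

```text
t: 13.92
ee_pos: [500.2, -150.5, 292.5]
orientation: [0.228, 1.56, -0.197]
ft_force: [-0.6, -0.1, -0.8]
width: 65.0
t 13.93 p [ 500.2 -150.5  292.5] q [-0.326  0.194  1.783  0.021  1.168 -0.065] F [-0.6 -0.1 -0.8] w 65.0 x [ 0.002  0.019 -1.   ] z [ 0.964 -0.267 -0.003]
[[[2.8,-2.3,-0.9],[3,0,0],5],[[2.9,-2.4,-0.8],[3,0,0],5],[[2.8,-2.4,-0.6],[3,0,-1],5],[[2.9,-2.4,-0.6],[3,0,0],5],[[2.8,-2.5,-0.4],[3,0,0],5]]
[[[2.9,-2.4,-0.2],[3,0,0],5]]
end [ 411.3 -268.   120.2]
```

```bash
python3 -m crank '[[[2.8,-2.3,-0.9],[3,0,0],5],[[2.9,-2.4,-0.8],[3,0,0],5],[[2.8,-2.4,-0.6],[3,0,-1],5],[[2.9,-2.4,-0.6],[3,0,0],5],[[2.8,-2.5,-0.4],[3,0,0],5]]';python3 -m crank '[[[2.9,-2.4,-0.2],[3,0,0],5],[[0,0,0],[0,0,0],5]]'; python3 - <<'E'
from plan import *
o=st()
S=snap('side','s10',(240,100,370,200),6)
T=snap('top','t10',(225,80,390,215),4.8)
print((proj(S,o['ee_pos'])-[240,100])*6,(proj(T,o['ee_pos'])-[225,80])*4.8)
E
```

```text
t: 14.55
ee_pos: [424.9, -248.6, 147.7]
orientation: [0.419, 1.538, -0.416]
ft_force: [0.1, 0.2, -0.6]
width: 64.8
t: 14.8
ee_pos: [409.4, -267.8, 117.9]
orientation: [0.461, 1.534, -0.457]
ft_force: [0.1, 0.1, 0.1]
width: 65.0
t 14.8 p [ 409.4 -267.8  117.9] q [-0.603  0.392  1.99  -0.002  0.771 -0.016] F [0.1 0.1 0.1] w 65.0 x [-0.011  0.006 -1.   ] z [ 0.834 -0.552 -0.012]
[445.0791828  340.09101806] [623.64990781 565.63837813]
```

View pics/s10.png

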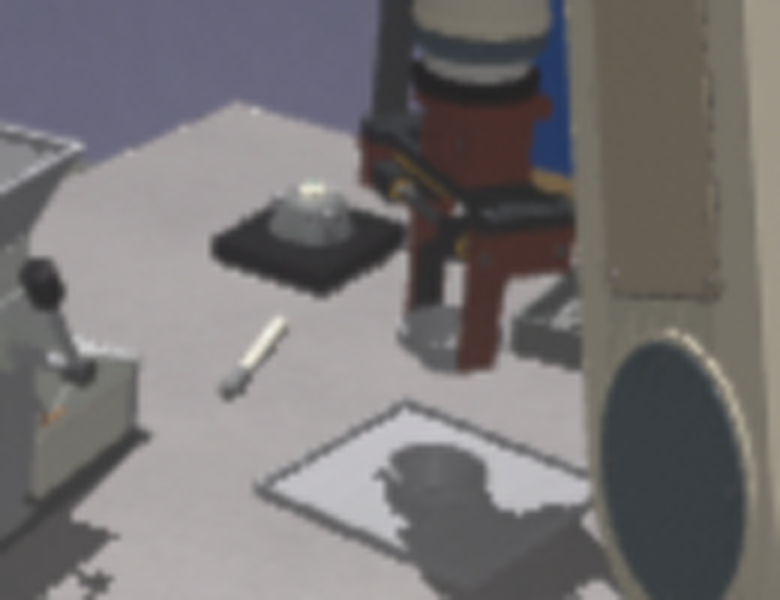

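View pics/t10.png

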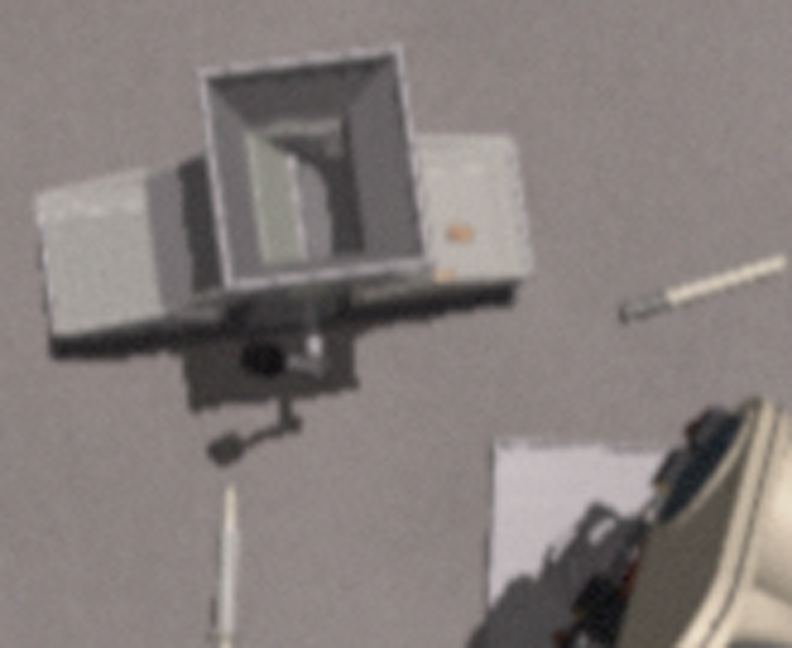

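```bash
python3 - <<'E'
from h import *
T=get_image('top')  # calibration only
im=cv2.imread('pics/t1.png');
c=im[180:220,325:370]; cv2.imwrite('pics/d1.png',cv2.resize(c,None,fx=14,fy=14,interpolation=cv2.INTER_CUBIC))
s=cv2.imread('pics/s1.png')[160:200,290:335]; cv2.imwrite('pics/d2.png',cv2.resize(s,None,fx=14,fy=14,interpolation=cv2.INTER_CUBIC))
E
```

```text
(no output)
```

View pics/d1.png

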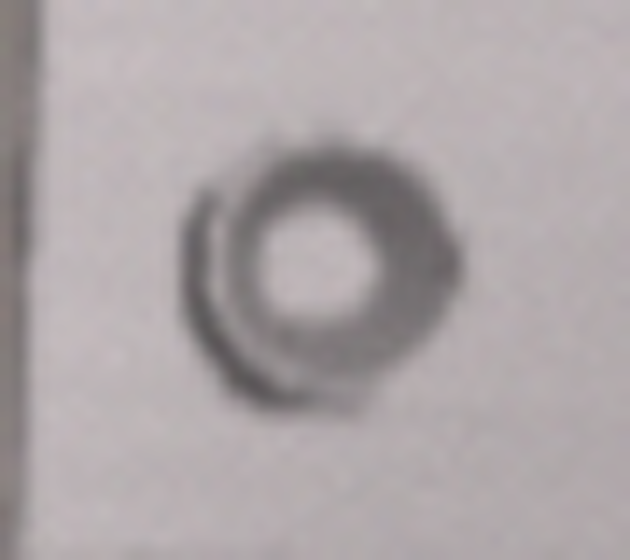

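View pics/d2.png

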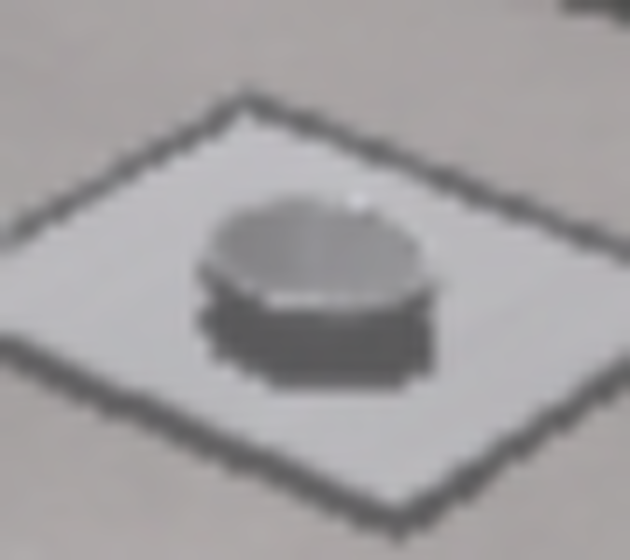

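```bash
python3 - <<'E'
from h import *
T=get_image('top')
print(plane(T,347.54,198.5,6),plane(T,349.3,198.3,28))
S=get_image('side')
# side: rim centre
u=290+(312)/14-.5+.04; v=160+252/14-.5
print(u,v,plane(S,u,v,28),plane(S,u,v-1.2,28), tri(T,(348.9,198.3),S,(u,v)))
E
```

```text
[ 410.6836039  -273.40081725    6.        ] [ 410.70180896 -273.70166603   28.        ]
311.8257142857143 177.5 [ 409.36939822 -267.30440361   28.        ] [ 414.41443569 -275.5205594    28.        ] (array([ 411.43985204, -272.70707052,   24.94449915]), np.float64(1.5324237400352336))
```

```bash
python3 - <<'E'
from plan import *
plan([411.2,-272.7,50],Rdown(-33),2,5)
E
```

```text
[[[3.5,-0.3,0.1],[0,0,0],5],[[3.6,-0.2,0.1],[0,0,0],5]]
end [ 411.4 -272.7   49.7]
```

```bash
python3 -m crank '[[[3.5,-0.3,0.1],[0,0,0.6],5],[[3.6,-0.2,0.1],[0,0,0],5],[[0,0,0],[0,0,0],5]]'; python3 - <<'E'
from plan import *
o=st()
S=snap('side','s11',(280,140,350,200),10)
plan([411.2,-272.7,30],Rdown(-33),1,5)
E
```

```text
t: 15.42
ee_pos: [409.7, -271.1, 47.6]
orientation: [0.464, 1.53, -0.447]
ft_force: [-0.3, -0.9, 0.7]
width: 64.9
t 15.43 p [ 409.7 -271.1   47.6] q [-0.614  0.524  2.011  0.013  0.617 -0.044] F [-0.3 -0.9  0.7] w 64.9 x [-0.004  0.013 -1.   ] z [ 0.836 -0.548 -0.01 ]
[[[1.9,-0.1,0.1],[0,0,0],5]]
end [ 410.8 -272.9   29.8]
```

View pics/s11.png

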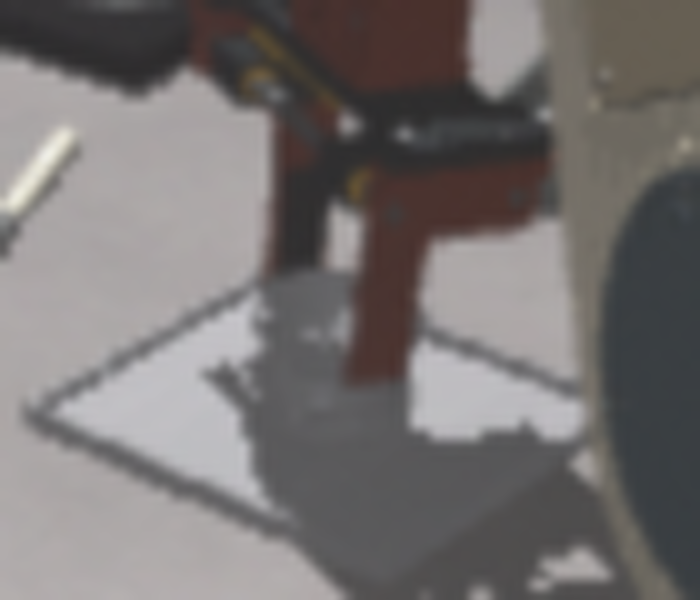

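```bash
python3 -m crank '[[[1.2,-0.1,0.1],[0,0,-0.5],5],[[0.6,0,0],[0,0,0],5],[[0,0,0],[0,0,0],5]]'; python3 - <<'E'
from plan import *
o=st()
E
```

```text
t: 15.85
ee_pos: [410.7, -273.4, 30.7]
orientation: [0.456, 1.53, -0.455]
ft_force: [-0.7, -1.0, -0.8]
width: 65.2
t 15.85 p [ 410.7 -273.4   30.7] q [-6.110e-01  5.580e-01  2.012e+00 -2.000e-03  5.790e-01 -2.800e-02] F [-0.7 -1.  -0.8] w 65.2 x [-0.006  0.003 -1.   ] z [ 0.836 -0.549 -0.007]
```

Release slowly, then rise.

```bash
python3 -m crank '[[[0.1,0,0],[0,0,0],6.4],[[0,0,0],[0,0,0],6.8],[[0,0,0],[0,0,0],7.4],[[0,0,0],[0,0,0],8.2],[[0,0,0],[0,0,0],8.7]]'; python3 -m crank '[[[-1,0,0],[0,0,0],8.7],[[-4,0,0],[0,0,0],8.7],[[-6,0,0],[0,0,0],8.7],[[-6,0,0],[0,0,0],8.7],[[0,4,0],[-5,0,0],8.7]]';python3 - <<'E'
from plan import *
o=st()
S=snap('side','s12',(280,140,350,200),10)
plan([413,198,150],Rdown(25),9,8.7)
E
```

```text
t: 16.48
ee_pos: [410.7, -273.6, 29.7]
orientation: [0.457, 1.529, -0.455]
ft_force: [-0.5, -0.3, -0.9]
width: 86.2
t: 17.1
ee_pos: [436.1, -243.1, 205.2]
orientation: [0.387, 1.533, -0.39]
ft_force: [0.0, 1.3, -0.4]
width: 86.9
t 17.1 p [ 436.1 -243.1  205.2] q [-5.320e-01  2.610e-01  1.921e+00 -1.000e-03  9.560e-01 -3.600e-02] F [ 0.   1.3 -0.4] w 86.9 x [ 0.003 -0.003 -1.   ] z [ 0.88  -0.475  0.003]
[[[0.6,4.2,-2.5],[-6,0,0],8.7],[[0.6,4.4,-2.1],[-6,0,0],8.7],[[0.6,4.5,-1.6],[-6,0,0],8.7],[[0.6,4.8,-1.1],[-6,0,0],8.7],[[0.6,4.8,-0.6],[-5,0,0],8.7]]
[[[0.6,4.9,-0.2],[-6,0,0],8.7],[[0.6,4.8,0.3],[-6,0,0],8.7],[[0.6,4.8,0.9],[-6,0,0],8.7],[[0.6,4.7,1.3],[-6,0,0],8.7]]
end [412.9 198.4 149.6]
```

View pics/s12.png

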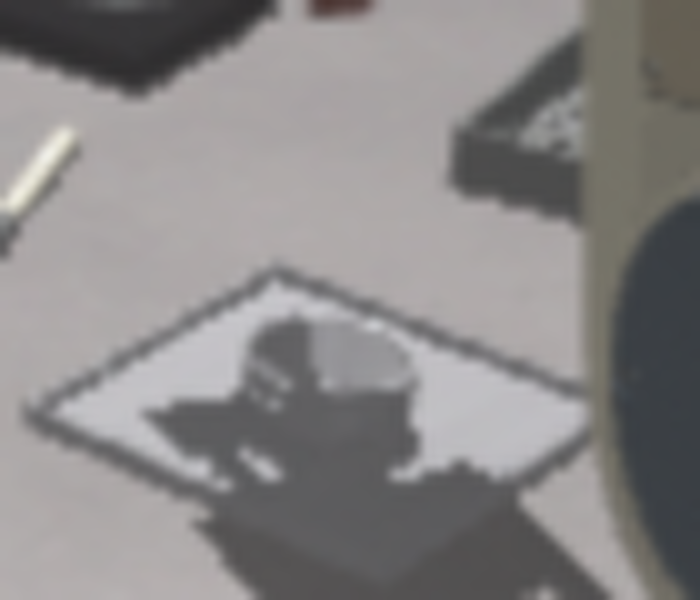

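```bash
python3 - <<'E'
from plan import *
plan([530,12,275],Rdown(3),8,0)
E
```

```text
[[[-0.9,3.3,-0.4],[-4,0,0],0],[[-0.9,3.4,-0.3],[-4,0,0],0],[[-0.9,3.3,0.1],[-4,0,0],0],[[-0.9,3.3,0.2],[-4,0,0],0],[[-0.9,3.3,0.5],[-3,0,0],0]]
[[[-0.9,3.3,0.7],[-4,0,0],0],[[-0.9,3.2,0.8],[-4,0,0],0],[[-0.9,3.2,1.2],[-4,0,0],0]]
end [530.4  12.  275.4]
```

```bash
python3 -m crank '[[[-0.9,3.3,-0.4],[-4,0,0],0],[[-0.9,3.4,-0.3],[-4,0,0],0],[[-0.9,3.3,0.1],[-4,0,0],0],[[-0.9,3.3,0.2],[-4,0,0],0],[[-0.9,3.3,0.5],[-3,0,0],0]]'; python3 -m crank '[[[-0.9,3.3,0.7],[-4,0,0],0],[[-0.9,3.2,0.8],[-4,0,0],0],[[-0.9,3.2,1.2],[-4,0,0],0],[[0,0,0],[0,0,0],0]]'; python3 - <<'E'
from plan import *
st();plan([535,14,207],Rdown(4),3,0)
E
```

```text
t: 17.77
ee_pos: [492.8, -83.6, 245.3]
orientation: [0.128, 1.574, -0.124]
ft_force: [0.3, -0.1, 0.6]
width: 40.8
t: 18.27
ee_pos: [529.5, 11.0, 272.6]
orientation: [-0.037, 1.575, 0.042]
ft_force: [-0.0, 0.6, 0.6]
width: 2.0
t 18.27 p [529.5  11.  272.6] q [-0.003  0.227  1.789  0.003  1.13  -0.055] F [-0.   0.6  0.6] w 2.0 x [-0.005  0.003 -1.   ] z [ 0.999  0.05  -0.005]
[[[2.2,0.1,0.2],[0,0,0],0],[[2.2,0.1,0.2],[-1,0,0],0],[[2.2,0,0.2],[0,0,0],0]]
end [535.1  13.6 206.6]
```

```bash
python3 -m crank '[[[2.2,0.1,0.2],[0,0,0],0],[[2.2,0.1,0.2],[0,0,0],0],[[2.2,0,0.2],[0,0,0],0],[[0,-1,0],[0,0,0],0],[[0,-1,0.1],[0,0,0],0]]'; python3 -m crank '[[[0,-1,0.1],[0,0,0],0],[[0,-1,0.1],[0,0,0],0],[[0,-1,0.1],[0,0,0],0],[[0,-1,0.1],[0,0,0],0],[[0,-1,0.1],[0,0,0],0]]'; python3 -m crank '[[[0,-0.8,0.1],[0,0,0],0],[[0,-0.5,0.1],[0,0,0],0],[[0,0,0],[0,0,0],0]]'
```

```text
t: 18.9
ee_pos: [536.3, -8.8, 206.4]
orientation: [-0.034, 1.576, 0.039]
ft_force: [-1.2, 3.0, 2.0]
width: 0.8
t: 19.52
ee_pos: [543.6, -58.3, 205.4]
orientation: [-0.035, 1.577, 0.04]
ft_force: [0.4, 0.8, 0.0]
width: 0.1
t: 19.9
ee_pos: [546.4, -71.0, 205.3]
orientation: [-0.035, 1.577, 0.039]
ft_force: [-0.7, 1.0, -0.9]
width: 0.6
```

```bash
python3 -m crank '[[[0,-0.4,0],[0,0,0],0],[[0,-0.3,0],[0,0,0],0],[[0,0,0],[0,0,0],0]]'; python3 -m crank '[[[0,-0.3,0],[0,0,0],0],[[0,0,0],[0,0,0],0]]'
```

```text
t: 20.27
ee_pos: [546.6, -77.7, 205.4]
orientation: [-0.035, 1.577, 0.039]
ft_force: [1.0, 1.5, 0.0]
width: 0.7
t: 20.52
ee_pos: [546.7, -79.6, 205.3]
orientation: [-0.033, 1.577, 0.041]
ft_force: [-0.6, 5.0, 0.1]
width: 0.5
```

```bash
python3 -m crank '[[[0,-0.3,0],[0,0,0],0],[[0,0,0],[0,0,0],0]]';  python3 -m crank '[[[0,-0.2,0],[0,0,0],0],[[0,0,0],[0,0,0],0]]'; python3 -m crank '[[[0,1.5,0],[0,0,0],0],[[-4,0,0],[0,0,0],3],[[-5,0,0],[0,0,0],7],[[0,3,0],[-4,0,0],8.7],[[0,5,-1],[-4,0,0],8.7]]'
python3 - <<'E'
from plan import *
o=st()
S=snap('side','s13',(130,90,330,240),4);T=snap('top','t13',(125,80,345,245),3.6)
plan([521,313,150],Rdown(30),8,8.7)
E
```

```text
t: 20.78
ee_pos: [546.7, -80.4, 205.2]
orientation: [-0.029, 1.577, 0.043]
ft_force: [1.1, 16.9, 0.8]
width: 0.0
t: 21.02
ee_pos: [546.7, -80.7, 205.2]
orientation: [-0.027, 1.577, 0.045]
ft_force: [1.1, 24.2, 1.8]
width: 0.2
t: 21.65
ee_pos: [530.6, 7.5, 296.7]
orientation: [-0.145, 1.569, 0.149]
ft_force: [-0.6, 0.9, -0.5]
width: 36.9
t 21.65 p [530.6   7.5 296.7] q [-0.01   0.203  1.762  0.002  1.181 -0.197] F [-0.6  0.9 -0.5] w 36.9 x [-0.004  0.002 -1.   ] z [ 0.983  0.186 -0.003]
[[[1.8,3.7,0.6],[-2,0,0],8.7],[[1.9,3.7,0.8],[-3,0,0],8.7],[[1.8,3.7,1],[-2,0,0],8.7],[[1.9,3.6,1.1],[-3,0,0],8.7],[[1.8,3.5,1.2],[-2,0,0],8.7]]
[[[1.8,3.6,1.4],[-2,0,0],8.7],[[1.9,3.4,1.5],[-3,0,0],8.7],[[1.8,3.4,1.7],[-2,0,0],8.7]]
end [520.5 313.  150. ]
```

View pics/s13.png

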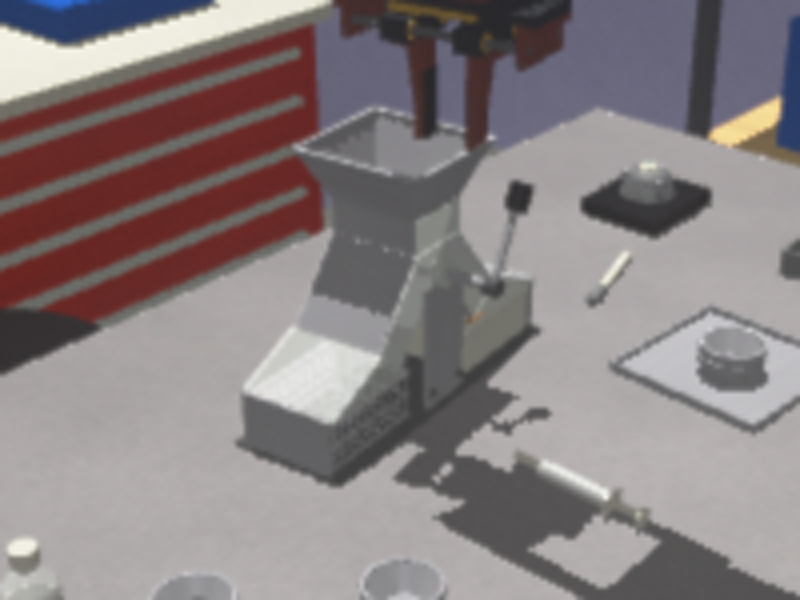

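View pics/t13.png

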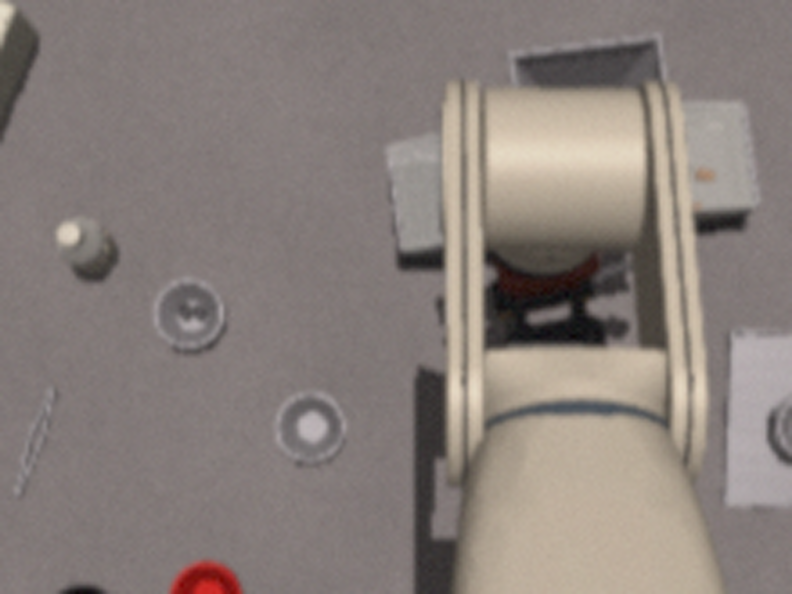

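```bash
python3 - <<'E'
from h import *
T=get_image('top')
print('saline',plane(T,143.5,144.9,95),'nuts',plane(T,177.1+0,166.9,25),'floor?', 'empty',plane(T,(311.5/3.6+124.6),(428/3.6+79.6),3),plane(T,(310.5/3.6+124.6),(428/3.6+79.6),25))
E
```

```text
saline [584.34477373 408.67472419  95.        ] nuts [520.7663276  313.60876381  25.        ] floor? empty [413.31735047 200.11965478   3.        ] [412.645593   198.90119078  25.        ]
```

```bash
python3 - <<'E'
from plan import *
plan([521,313.5,110],Rdown(5),9,8.7)
E
```

```text
[[[2.1,3.3,0.6],[1,0,0],8.7],[[2,3.4,0.5],[0,0,0],8.7],[[2.1,3.3,0.5],[1,0,0],8.7],[[2.1,3.4,0.4],[1,0,0],8.7],[[2.1,3.3,0.4],[0,0,0],8.7]]
[[[2,3.4,0.4],[1,0,0],8.7],[[2.1,3.3,0.3],[1,0,0],8.7],[[2.1,3.4,0.3],[0,0,0],8.7],[[2.1,3.4,0.2],[1,0,0],8.7]]
end [520.6 313.7 109.7]
```

```bash
python3 -m crank '[[[1,3.3,0.6],[1,0,0],8.7],[[2,3.4,0.5],[0,0,0],8.7],[[2.1,3.3,0.5],[1,0,0],8.7],[[2.1,3.4,0.4],[1,0,0],8.7],[[2.1,3.3,0.4],[0,0,0],8.7]]'; python3 -m crank '[[[2,3.4,0.4],[1,0,0],8.7],[[2.1,3.3,0.3],[1,0,0],8.7],[[2.1,3.4,0.3],[0,0,0],8.7],[[2.1,3.4,0.2],[1,0,0],8.7],[[0,0,0],[0,0,0],8.7]]'; python3 - <<'E'
from plan import *
st();plan([521,313.5,12],Rdown(5),4,8.7)
E
```

```text
t: 22.42
ee_pos: [526.4, 176.9, 202.6]
orientation: [-0.102, 1.574, 0.107]
ft_force: [1.0, -0.7, -1.2]
width: 87.1
t: 23.05
ee_pos: [521.7, 313.1, 118.8]
orientation: [-0.064, 1.578, 0.067]
ft_force: [-0.7, -0.3, -0.2]
width: 87.0
t 23.05 p [521.7 313.1 118.8] q [0.518 0.533 1.729 0.007 0.886 0.43 ] F [-0.7 -0.3 -0.2] w 87.0 x [-0.008  0.001 -1.   ] z [ 0.996  0.084 -0.008]
[[[2.7,0,0],[0,0,0],8.7],[[2.6,0,0],[0,0,0],8.7],[[2.7,0,0],[0,0,0],8.7],[[2.7,0,0],[0,0,0],8.7]]
end [520.8 313.2  11.8]
```

```bash
python3 -m crank '[[[2.7,0,0],[0,0,0],8.7],[[2.6,0,0],[0,0,0],8.7],[[2.7,0,0],[0,-0.4,0],8.7],[[2.7,0,0],[0,0,0],8.7],[[0,0,0],[0,0,0],8.7]]'; python3 - <<'E'
from plan import *
st()
S=snap('side','s14',(120,190,220,270),7)
E
```

```text
t: 23.68
ee_pos: [521.0, 310.8, 12.5]
orientation: [-0.062, 1.572, 0.065]
ft_force: [-0.4, 0.1, 0.8]
width: 86.5
t 23.68 p [521.  310.8  12.5] q [0.517 0.692 1.763 0.004 0.688 0.433] F [-0.4  0.1  0.8] w 86.5 x [-0.002  0.002 -1.   ] z [ 0.997  0.081 -0.002]
```

View pics/s14.png

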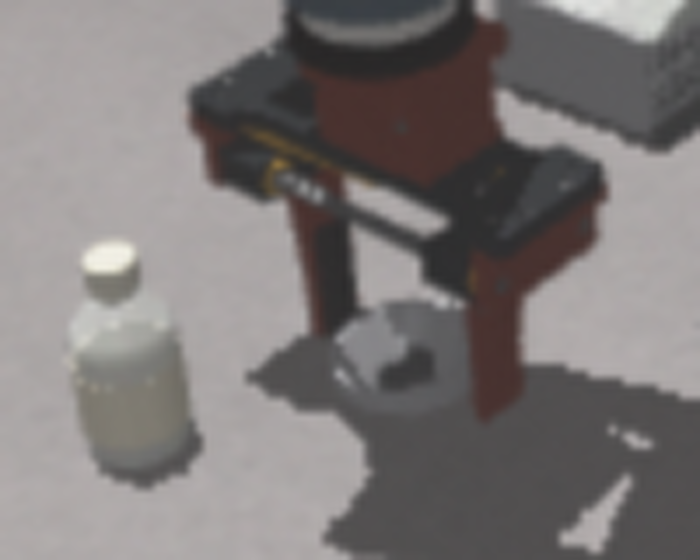

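```bash
python3 -m crank '[[[0,0.25,0],[0,0,0],8],[[0,0,0],[0,0,0],7],[[0,0,0],[0,0,0],6],[[0,0,0],[0,0,0],5],[[0,0,0],[0,0,0],5]]'; python3 - <<'E'
from plan import *
st()
E
python3 -m crank '[[[-1,0,0],[0,0,0],5],[[-3,0,0],[0,0,0],5],[[-5,0,0],[0,0,0],5],[[-5,0,0],[0,0,0],5],[[-5,0,0],[0,0,0],5]]';python3 - <<'E'
from plan import *
o=st()
plan([630,60,325],Rdown(2),9,5)
S=snap('side','s15',(120,120,220,220),6)
E
```

```text
t: 24.35
ee_pos: [521.8, 315.6, 14.7]
orientation: [-0.061, 1.568, 0.068]
ft_force: [-0.1, -0.2, 5.5]
width: 65.1
t 24.35 p [521.8 315.6  14.7] q [0.523 0.69  1.759 0.004 0.69  0.438] F [-0.1 -0.2  5.5] w 65.1 x [ 0.002  0.004 -1.   ] z [0.997 0.082 0.002]
t: 24.98
ee_pos: [520.7, 314.4, 205.7]
orientation: [-0.062, 1.569, 0.067]
ft_force: [0.9, 0.7, -1.0]
width: 65.7
t 24.98 p [520.7 314.4 205.7] q [0.522 0.417 1.683 0.003 1.039 0.438] F [ 0.9  0.7 -1. ] w 65.7 x [ 0.001  0.003 -1.   ] z [0.997 0.082 0.001]
[[[-1.3,-2.9,1],[0,0,0],5],[[-1.4,-2.9,1],[1,0,0],5],[[-1.3,-2.9,1],[0,0,0],5],[[-1.3,-2.9,1],[0,0,0],5],[[-1.4,-2.9,1],[1,0,0],5]]
[[[-1.3,-2.9,1.1],[0,0,0],5],[[-1.3,-2.9,1.1],[0,0,0],5],[[-1.4,-2.8,1.1],[0,0,0],5],[[-1.3,-2.9,1.1],[1,0,0],5]]
end [630.3  60.1 324.8]
```

View pics/s15.png

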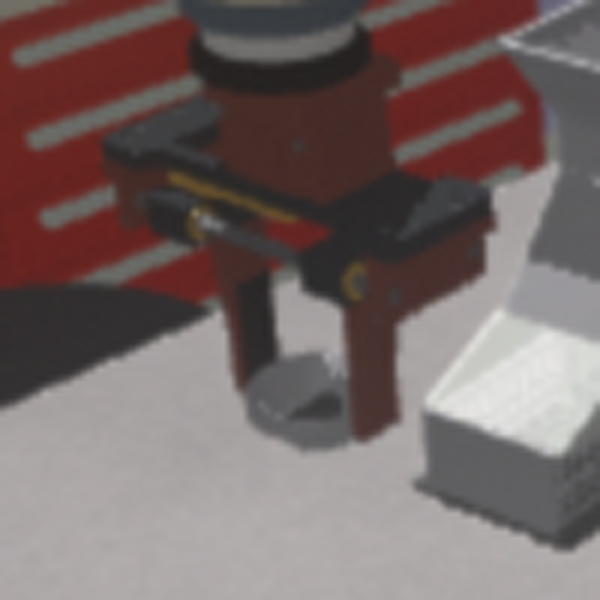

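```bash
python3 -m crank '[[[-1.3,-2.9,1],[0,0,0],5],[[-1.4,-2.9,1],[1,0,0],5],[[-1.3,-2.9,1],[0,0,0],5],[[-1.3,-2.9,1],[0,0,0],5],[[-1.4,-2.9,1],[1,0,0],5]]'; python3 -m crank '[[[-1.3,-2.9,1.1],[0,0,0],5],[[-1.3,-2.9,1.1],[0,0,0],5],[[-1.4,-2.8,1.1],[0,0,0],5],[[-1.3,-2.9,1.1],[1,0,0],5]]';python3 - <<'E'
from plan import *
o=st()
plan([646,-27,318],Rtilt(2,45),5,5)
E
```

```text
t: 25.65
ee_pos: [581.2, 172.3, 270.7]
orientation: [-0.034, 1.57, 0.04]
ft_force: [0.2, 0.0, -1.0]
width: 65.3
t: 26.15
ee_pos: [630.7, 59.4, 323.4]
orientation: [-0.02, 1.57, 0.026]
ft_force: [0.8, 0.6, -0.6]
width: 65.6
t 26.15 p [630.7  59.4 323.4] q [0.073 0.343 1.511 0.004 1.287 0.043] F [ 0.8  0.6 -0.6] w 65.6 x [ 0.     0.004 -1.   ] z [1.    0.029 0.001]
[[[0.1,-1.7,0.3],[0,0,9],5],[[-0.2,-1.8,0.2],[0,0,9],5],[[-0.4,-1.7,0.3],[0,0,9],5],[[-0.7,-1.5,0.2],[0,0,9],5],[[-0.9,-1.5,0.3],[0,0,9],5]]
end [646.2 -26.6 317.7]
```

```bash
python3 -m crank '[[[0.1,-1.7,0.3],[0,0,9],5],[[-0.2,-1.8,0.2],[0,0,9],5],[[-0.4,-1.7,0.3],[0,0,9],5],[[-0.7,-1.5,0.2],[0,0,9],5],[[-0.9,-1.5,0.3],[0,0,9],5]]'; python3 - <<'E'
from plan import *
o=st()
plan([646,-23,308],Rtilt(2,92),7,5)
E
```

```text
t: 26.78
ee_pos: [646.4, -26.7, 318.0]
orientation: [0.598, 1.489, 0.643]
ft_force: [-0.3, 0.3, -2.2]
width: 65.4
t 26.77 p [646.4 -26.7 318. ] q [-0.379  0.527  1.452  0.714  1.55  -0.571] F [-0.3  0.3 -2.2] w 65.4 x [-0.019  0.712 -0.702] z [1.    0.029 0.003]
[[[0.1,-0.1,0],[0,0,7],5],[[0.2,-0.1,0],[0,0,6],5],[[0.1,0,0],[0,0,7],5],[[0.1,-0.1,0],[0,0,7],5],[[0.1,-0.2,0],[0,0,6],5]]
[[[0.1,-0.1,0],[0,0,7],5],[[0,-0.1,0],[0,0,7],5]]
end [646.3 -23.3 308.3]
```

```bash
python3 -m crank '[[[0.1,-0.1,0],[0,0,7],5],[[0.2,-0.1,0],[0,0,6],5],[[0.1,0,0],[0,0,7],5],[[0.1,-0.1,0],[0,0,7],5],[[0.1,-0.2,0],[0,0,6],5]]';python3 -m crank '[[[0.1,-0.1,0],[0,0,7],5],[[0,-0.1,0],[0,0,7],5],[[0,0,0],[0,0,0],5],[[0,0,0],[0,0,6],5],[[0,0,0],[0,0,0],5]]';python3 -m crank '[[[0,0.5,0],[0,0,0],5],[[0,-0.5,0],[0,0,0],5],[[0,0,0],[0,0,0],5],[[0,0,0],[0,0,-8],5],[[0,0,0],[0,0,-10],5]]';python3 -m crank '[[[-0.3,0,0],[0,0,-10],5],[[-0.3,0,0],[0,0,-10],5],[[-0.3,0,0],[0,0,-10],5],[[0,0,0],[0,0,-10],5],[[0,0,0],[0,0,-10],5]]';python3 -m crank '[[[0,0,0],[0,0,-10],5],[[0,0,0],[0,0,-10],5],[[0,0,0],[0,0,-10],5]]'; python3 - <<'E'
from plan import *
o=st()
S=snap('side','s16',(180,60,310,215),4)
plan([530,-170,300],Rdown(-20),5,5)
E
```

```text
t: 27.4
ee_pos: [646.1, -23.4, 309.4]
orientation: [1.042, 1.317, 1.081]
ft_force: [-0.3, 1.5, -1.3]
width: 65.4
t: 28.02
ee_pos: [646.0, -22.0, 306.7]
orientation: [1.3, 1.164, 1.334]
ft_force: [0.3, -0.2, -0.4]
width: 65.5
t: 28.65
ee_pos: [646.0, -22.8, 306.1]
orientation: [1.064, 1.307, 1.1]
ft_force: [0.7, -0.1, -0.7]
width: 65.6
t: 29.28
ee_pos: [646.6, -31.5, 311.6]
orientation: [0.386, 1.537, 0.431]
ft_force: [-0.3, 0.5, -2.1]
width: 65.5
t: 29.65
ee_pos: [646.6, -31.0, 312.0]
orientation: [-0.025, 1.567, 0.021]
ft_force: [0.2, -0.8, -1.7]
width: 65.3
t 29.65 p [646.6 -31.  312. ] q [-0.065  0.372  1.494 -0.002  1.272 -0.094] F [ 0.2 -0.8 -1.7] w 65.3 x [ 0.004 -0.002 -1.   ] z [1.    0.029 0.003]
[[[0.3,-2.8,-2.4],[4,0,0],5],[[0.2,-2.9,-2.3],[5,0,0],5],[[0.3,-3.1,-1.9],[4,0,0],5],[[0.2,-3.2,-1.8],[4,0,0],5],[[0.3,-3.3,-1.5],[5,0,0],5]]
end [ 530.  -169.5  299.8]
```

View pics/s16.png

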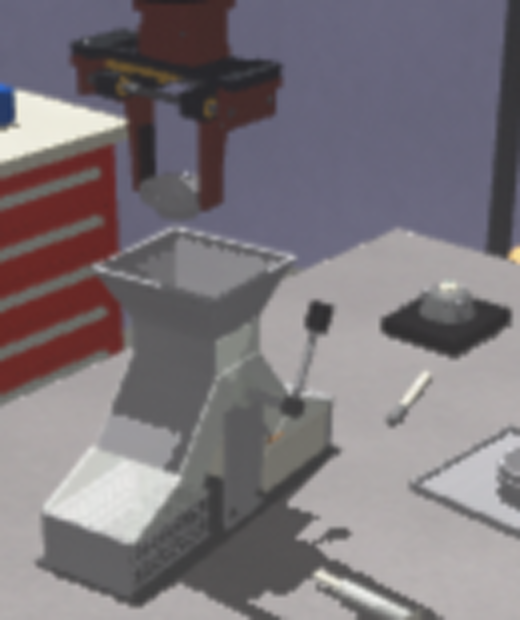

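```bash
python3 -m crank '[[[0.3,-2.8,-2.4],[4,0,0],5],[[0.2,-2.9,-2.3],[5,0,0],5],[[0.3,-3.1,-1.9],[4,0,0],5],[[0.2,-3.2,-1.8],[4,0,0],5],[[0.3,-3.3,-1.5],[5,0,0],5]]'; python3 - <<'E'
from plan import *
o=st()
S=snap('side','s17',(220,60,320,160),6)
T=snap('top','t17',(215,80,345,180),6)
plan([411.2,-273,120],Rdown(-33),5,5)
E
```

```text
t: 30.32
ee_pos: [528.2, -172.2, 297.0]
orientation: [0.284, 1.553, -0.276]
ft_force: [0.5, 0.2, -0.6]
width: 65.5
t 30.32 p [ 528.2 -172.2  297. ] q [-0.34   0.241  1.711  0.006  1.19   0.016] F [ 0.5  0.2 -0.6] w 65.5 x [ 0.001  0.005 -1.   ] z [ 0.937 -0.35  -0.001]
[[[3.5,-2.7,-1.5],[2,0,0],5],[[3.6,-2.7,-1.3],[3,0,0],5],[[3.5,-2.8,-1.2],[2,0,0],5],[[3.5,-2.9,-1.2],[3,0,0],5],[[3.5,-2.9,-0.9],[2,0,0],5]]
end [ 411.5 -273.1  120.3]
```

View pics/s17.png

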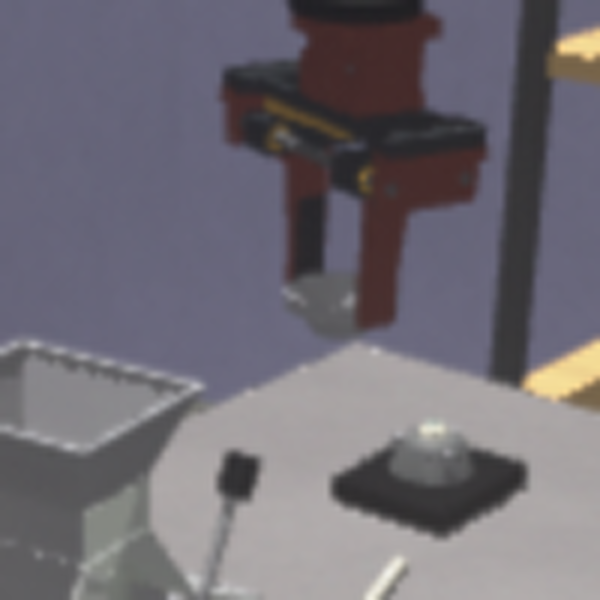

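View pics/t17.png

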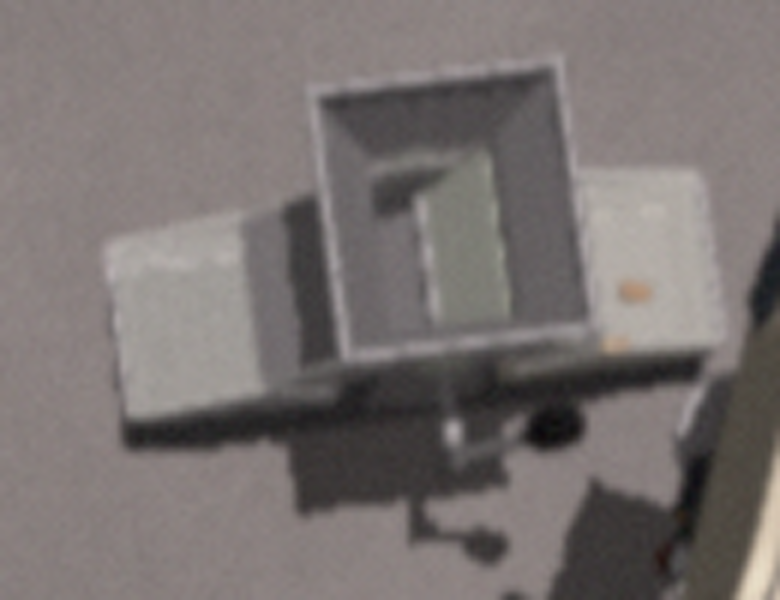

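```bash
python3 -m crank '[[[2.5,-2.7,-1.5],[2,0,0],5],[[2.6,-2.7,-1.3],[3,0,0],5],[[2.5,-2.8,-1.2],[2,0,0],5],[[3.5,-2.9,-1.2],[3,0,0],5],[[3.5,-2.9,-0.9],[2,0,0],5]]'; python3 -m crank '[[[0,0,0],[0,0,0],5]]';python3 - <<'E'
from plan import *
o=st()
S=snap('side','s18',(285,115,345,195),10)
# reference: where the first pot was in the same kind of pose
a=cv2.imread('pics/s10.png')
plan([411.2,-273,60],Rdown(-33),3,5)
E
```

```text
t: 31.05
ee_pos: [414.5, -272.4, 150.0]
orientation: [0.445, 1.524, -0.438]
ft_force: [0.3, 0.1, -1.1]
width: 65.4
t: 31.18
ee_pos: [412.4, -271.6, 148.5]
orientation: [0.448, 1.53, -0.439]
ft_force: [-0.1, 0.9, -0.5]
width: 65.3
t 31.18 p [ 412.4 -271.6  148.5] q [-0.609  0.344  1.967  0.006  0.837 -0.047] F [-0.1  0.9 -0.5] w 65.3 x [-0.003  0.007 -1.   ] z [ 0.844 -0.536 -0.007]
[[[3,-0.1,-0.1],[0,0,0],5],[[3,-0.1,0],[0,0,0],5],[[3,-0.1,-0.1],[1,0,0],5]]
end [ 410.8 -272.9   60. ]
```

View pics/s18.png

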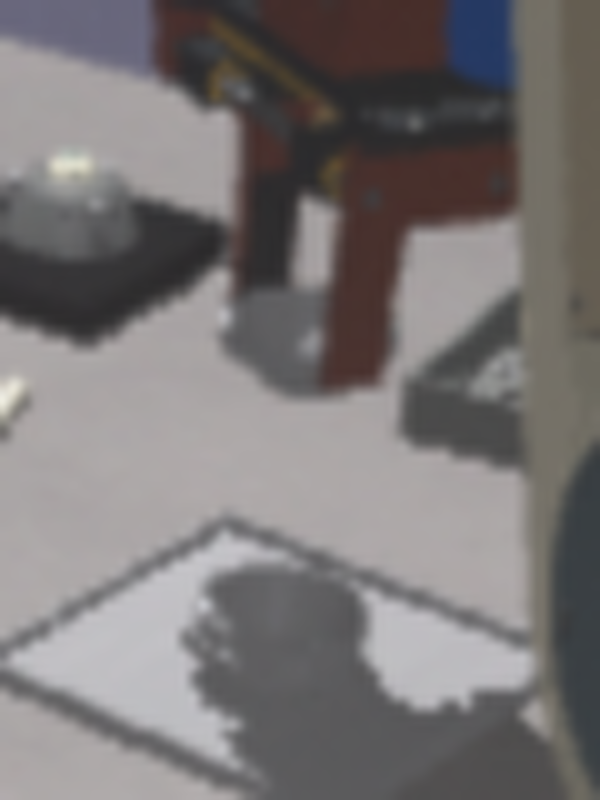

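```bash
python3 - <<'E'
import cv2,numpy as np
a=cv2.imread('pics/s10.png')[200:420,350:550]; a=cv2.resize(a,None,fx=10/6*1.1,fy=10/6*1.1,interpolation=cv2.INTER_CUBIC)
b=cv2.imread('pics/s18.png')[130:460,170:460]; b=cv2.resize(b,None,fx=1.1,fy=1.1)
h=min(a.shape[0],b.shape[0]); cv2.imwrite('pics/cmp.png',np.hstack([a[:h],b[:h]]))
E
```

```text
(no output)
```

View pics/cmp.png

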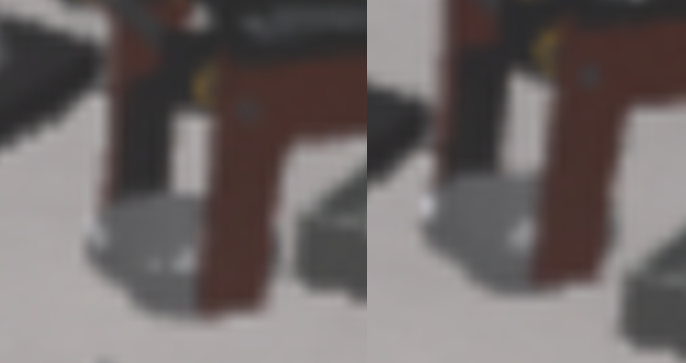

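```bash
python3 -m crank '[[[3,-0.1,-0.1],[0,0,0],5],[[3,-0.1,0],[0,0,0],5],[[3,-0.1,-0.1],[1,0,0],5],[[0,0,0],[0,0,0],5]]';python3 - <<'E'
from plan import *
o=st()
S=snap('side','s19',(280,140,350,200),10)
plan([410.9,-273.2,41],Rdown(-33),1,5)
E
```

```text
t: 31.72
ee_pos: [411.9, -272.4, 60.2]
orientation: [0.458, 1.524, -0.451]
ft_force: [-0.8, -0.2, -0.9]
width: 65.1
t 31.73 p [ 411.9 -272.4   60.2] q [-0.611  0.5    2.008  0.006  0.637 -0.036] F [-0.8 -0.2 -0.9] w 65.1 x [-0.     0.005 -1.   ] z [ 0.837 -0.548 -0.003]
[[[2,-0.1,-0.1],[0,0,0],5]]
end [ 411.1 -273.2   41.2]
```

View pics/s19.png

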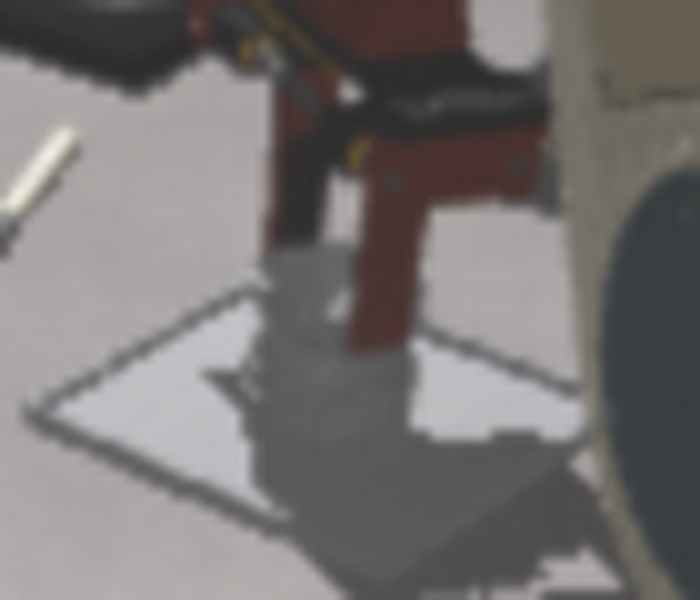

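```bash
python3 -m crank '[[[1.3,-0.1,-0.1],[0,0,0],5],[[0.7,0,0],[0,0,0],5],[[0,0,0],[0,0,0],5]]';python3 -m crank '[[[0,0,0],[0,0,0],6.4],[[0,0,0],[0,0,0],6.8],[[0,0,0],[0,0,0],7.4],[[0,0,0],[0,0,0],8.2],[[0,0,0],[0,0,0],8.7]]'; python3 -m crank '[[[-1,0,0],[0,0,0],8.7],[[-4,0,0],[0,0,0],8.7],[[-6,0,0],[0,0,0],8.7],[[-6,0,0],[0,0,0],8.7],[[0,5,0],[-5,0,0],8.7]]'; python3 - <<'E'
from plan import *
o=st()
plan([413,198.5,110],Rdown(25),9,8.7)
E
```

```text
t: 32.15
ee_pos: [409.7, -273.4, 40.3]
orientation: [0.458, 1.523, -0.452]
ft_force: [-0.6, 0.3, -0.4]
width: 65.2
t: 32.78
ee_pos: [409.9, -273.5, 40.5]
orientation: [0.458, 1.523, -0.452]
ft_force: [-0.2, 0.4, 0.5]
width: 85.9
t: 33.4
ee_pos: [439.5, -235.1, 216.3]
orientation: [0.389, 1.526, -0.388]
ft_force: [1.1, 0.2, -1.0]
width: 87.0
t 33.4 p [ 439.5 -235.1  216.3] q [-0.517  0.242  1.917  0.004  0.974 -0.023] F [ 1.1  0.2 -1. ] w 87.0 x [ 0.01  -0.002 -1.   ] z [ 0.879 -0.476  0.009]
[[[1.2,4.1,-2.6],[-6,0,0],8.7],[[1.1,4.3,-2.1],[-6,0,0],8.7],[[1.2,4.6,-1.6],[-6,0,0],8.7],[[1.2,4.7,-1.2],[-6,0,0],8.7],[[1.1,4.7,-0.7],[-6,0,0],8.7]]
[[[1.2,4.9,-0.2],[-6,0,0],8.7],[[1.2,4.8,0.4],[-6,0,0],8.7],[[1.1,4.7,0.8],[-5,0,0],8.7],[[1.2,4.7,1.2],[-6,0,0],8.7]]
end [412.7 198.3 110.2]
```

```bash
python3 -m crank '[[[0.6,4.1,-2.6],[-6,0,0],8.7],[[0.6,4.3,-2.1],[-6,0,0],8.7],[[1.2,4.6,-1.6],[-6,0,0],8.7],[[1.2,4.7,-1.2],[-6,0,0],8.7],[[1.1,4.7,-0.7],[-6,0,0],8.7]]'; python3 -m crank '[[[1.2,4.9,-0.2],[-6,0,0],8.7],[[1.2,4.8,0.4],[-6,0,0],8.7],[[1.1,4.7,0.8],[-5,0,0],8.7],[[1.2,4.7,1.2],[-6,0,0],8.7],[[0,0,0],[0,0,0],8.7]]';  python3 - <<'E'
from plan import *
o=st()
S=snap('side','s20',(180,90,350,215),4.7);T=snap('top','t20',(125,80,390,250),3)
plan([413,199,70],Rdown(25),2,8.7)
E
```

```text
t: 34.02
ee_pos: [421.2, 9.9, 164.9]
orientation: [-0.023, 1.569, 0.029]
ft_force: [0.3, 0.2, -0.2]
width: 86.9
t: 34.65
ee_pos: [407.9, 204.0, 118.1]
orientation: [-0.339, 1.542, 0.345]
ft_force: [0.4, -0.3, 0.2]
width: 87.1
t 34.65 p [407.9 204.  118.1] q [ 0.435  0.347  2.069  0.005  0.724 -0.004] F [ 0.4 -0.3  0.2] w 87.1 x [ 0.001  0.004 -1.   ] z [0.906 0.422 0.002]
[[[2.4,-0.2,0.2],[0,0,0],8.7],[[2.4,-0.3,0.1],[0,0,0],8.7]]
end [413.  198.5  70.5]
```

View pics/s20.png

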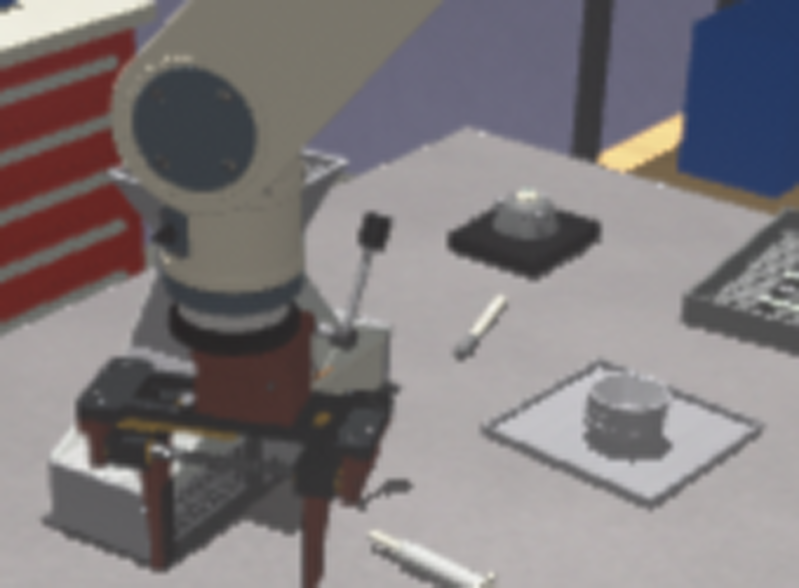

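View pics/t20.png

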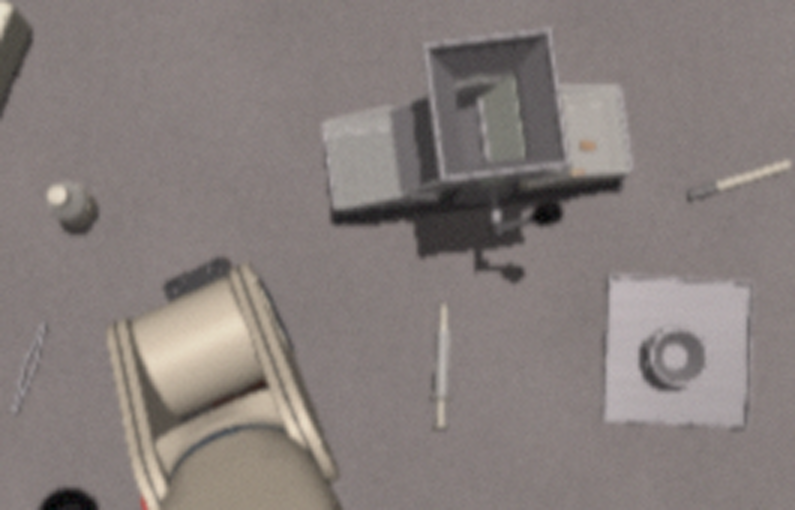

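```bash
python3 - <<'E'
from plan import *
T=snap('top','t21',(325,180,370,220),14);S=snap('side','s21',(290,160,335,200),14)
E
```

```text
(no output)
```

View pics/t21.png

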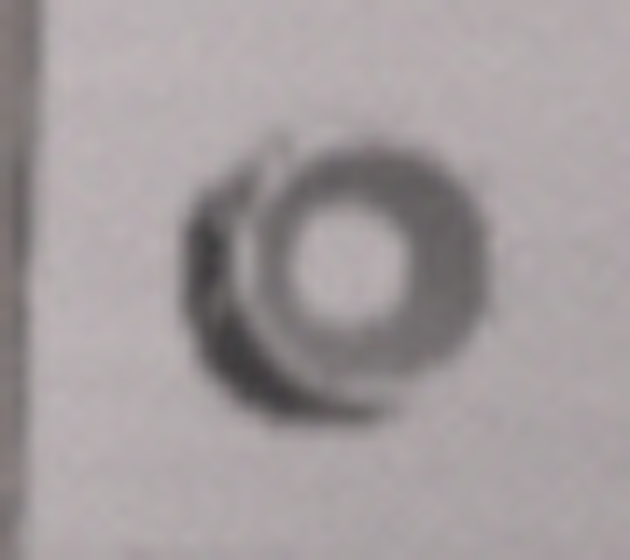

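View pics/s21.png

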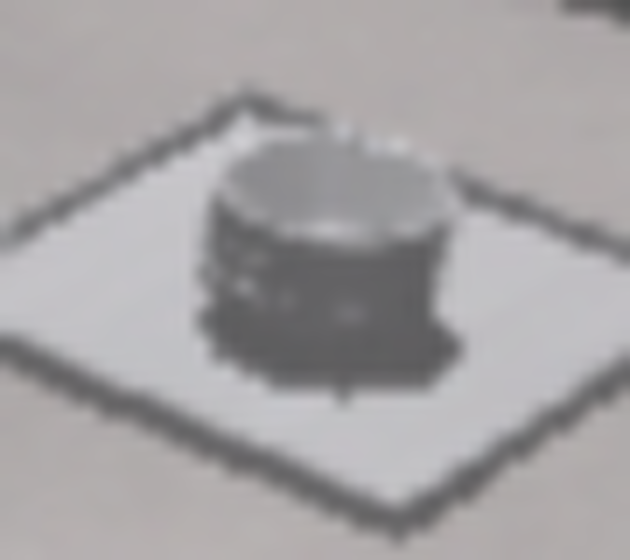

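```bash
python3 - <<'E'
from plan import *
T=get_image('top')
f=lambda u,v,z:plane(T,325+(u+.5)/14-.5,180+(v+.5)/14-.5,z).round(1)
print(f(322,266,6),f(349,266,26),f(347,263,28),f(372,267,48))
st()
E
```

```text
[ 410.6 -273.4    6. ] [ 409.9 -274.8   26. ] [ 410.6 -273.8   28. ] [ 409.  -274.5   48. ]
t 34.9 p [408.6 200.6 118.6] q [ 0.428  0.345  2.071  0.004  0.724 -0.004] F [ 0.6 -0.1 -1.1] w 86.7 x [ 0.001  0.004 -1.   ] z [0.909 0.416 0.002]
```

```bash
python3 - <<'E'
from plan import *
plan([412.8,199.2,12.5],Rdown(25),4,8.7)
E
```

```text
[[[2.7,-0.1,0.1],[0,0,0],8.7],[[2.6,-0.1,0],[0,0,0],8.7],[[2.7,0,0.1],[0,0,0],8.7],[[2.6,-0.1,0.1],[0,0,0],8.7]]
end [412.7 199.5  12.6]
```

```bash
python3 -m crank '[[[2.7,-0.1,0.1],[0,0,0],8.7],[[2.6,-0.1,0],[0,0,0],8.7],[[2.7,0,0.1],[0,0,0],8.7],[[2.6,-0.1,0.1],[0,0,0],8.7],[[0,0,0],[0,0,0],8.7]]';  python3 - <<'E'
from plan import *
o=st()
S=snap('side','s22',(170,190,270,270),7)
E
```

```text
t: 35.52
ee_pos: [411.7, 199.0, 11.3]
orientation: [-0.334, 1.546, 0.339]
ft_force: [-0.5, -0.1, 0.0]
width: 87.2
t 35.52 p [411.7 199.   11.3] q [ 0.422  0.568  2.095  0.006  0.48  -0.012] F [-0.5 -0.1  0. ] w 87.2 x [-0.002  0.002 -1.   ] z [ 0.909  0.416 -0.001]
```

View pics/s22.png

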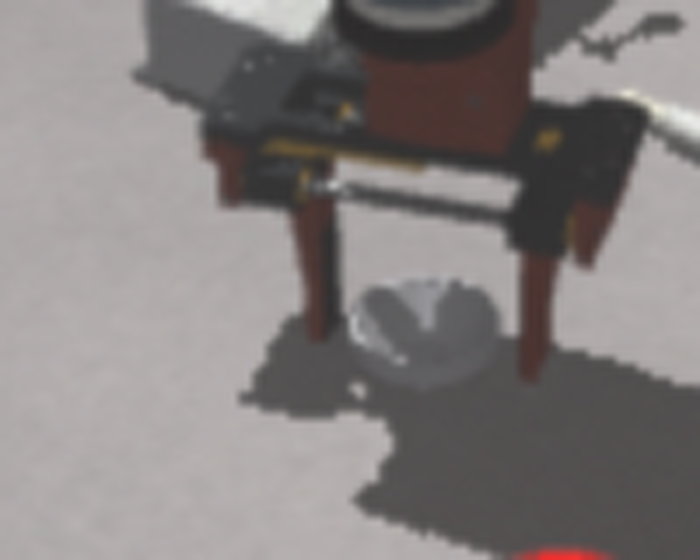

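```bash
python3 -m crank '[[[-0.1,0,0],[0,0,0],8],[[0,0,0],[0,0,0],7],[[0,0,0],[0,0,0],6],[[0,0,0],[0,0,0],5],[[0,0,0],[0,0,0],5]]'; python3 - <<'E'
from plan import *
st()
E
python3 -m crank '[[[-1,0,0],[0,0,0],5],[[-4,0,0],[0,0,0],5],[[-5,0,0],[0,0,0],5],[[-4,0,0],[0,0,0],5],[[0,0,0],[0,0,0],5]]'; python3 - <<'E'
from plan import *
st()
S=snap('side','s23',(170,150,270,230),7)
plan([445,-30,160],Rdown(-4),5,5)
E
```

```text
t: 36.2
ee_pos: [412.9, 200.7, 13.9]
orientation: [-0.335, 1.542, 0.341]
ft_force: [-0.4, 0.3, 6.9]
width: 64.9
t 36.2 p [412.9 200.7  13.9] q [ 0.425  0.563  2.094  0.006  0.482 -0.012] F [-0.4  0.3  6.9] w 64.9 x [ 0.002  0.004 -1.   ] z [0.908 0.418 0.003]
t: 36.83
ee_pos: [414.1, 200.8, 156.3]
orientation: [-0.334, 1.536, 0.342]
ft_force: [1.0, 0.1, -0.9]
width: 64.5
t 36.83 p [414.1 200.8 156.3] q [ 0.424  0.28   2.041  0.004  0.811 -0.01 ] F [ 1.   0.1 -0.9] w 64.5 x [ 0.007  0.006 -1.   ] z [0.908 0.418 0.009]
[[[-0.1,-4.5,-1.3],[6,0,0],5],[[-0.2,-4.5,-0.9],[5,0,0],5],[[-0.1,-4.7,-0.5],[6,0,0],5],[[-0.1,-4.6,0],[6,0,0],5],[[-0.2,-4.6,0.5],[6,0,0],5]]
end [444.6 -29.8 160.5]
```

View pics/s23.png

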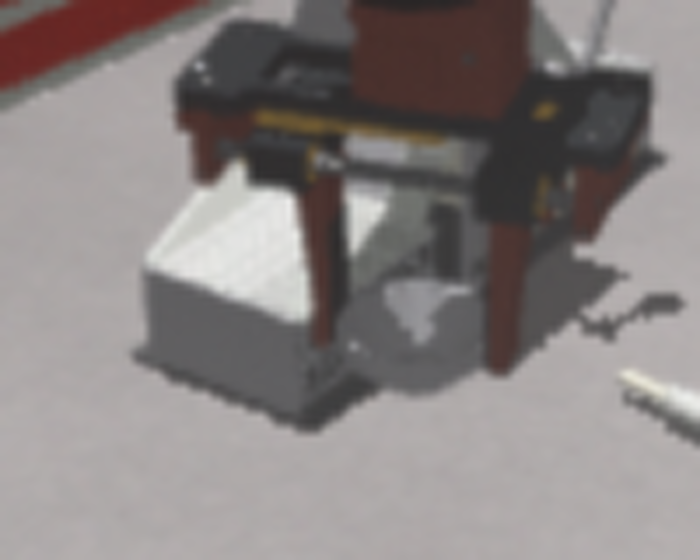

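```bash
python3 -m crank '[[[-0.1,-4.5,-1.3],[6,0,0],5],[[-0.2,-4.5,-0.9],[5,0,0],5],[[-0.1,-4.7,-0.5],[6,0,0],5],[[-0.1,-4.6,0],[6,0,0],5],[[-0.2,-4.6,0.5],[6,0,0],5]]'; python3 - <<'E'
from plan import *
st()
plan([410,-273.5,130],Rdown(-33),6,5)
E
```

```text
t: 37.5
ee_pos: [442.8, -31.4, 157.8]
orientation: [0.065, 1.573, -0.059]
ft_force: [0.6, 0.1, -1.0]
width: 64.7
t 37.5 p [442.8 -31.4 157.8] q [-0.1    0.26   2.066  0.005  0.818 -0.025] F [ 0.6  0.1 -1. ] w 64.7 x [-0.003  0.004 -1.   ] z [ 0.997 -0.078 -0.003]
[[[0.4,-4.1,-0.2],[5,0,0],5],[[0.5,-4,0.1],[5,0,0],5],[[0.4,-4.1,0.5],[4,0,0],5],[[0.5,-4,0.7],[5,0,0],5],[[0.4,-3.9,1.2],[5,0,0],5]]
[[[0.5,-3.8,1.4],[5,0,0],5]]
end [ 410.  -273.4  129.9]
```

```bash
python3 -m crank '[[[0.4,-4.1,-0.2],[5,0,0],5],[[0.5,-4,0.1],[5,0,0],5],[[0.4,-4.1,0.5],[4,0,0],5],[[0.5,-4,0.7],[5,0,0],5],[[0.4,-3.9,1.2],[5,0,0],5]]';python3 -m crank '[[[0.5,-3.8,1.4],[5,0,0],5],[[0,0,0],[0,0,0],5]]'; python3 - <<'E'
from plan import *
st()
S=snap('side','s24',(280,120,350,200),7.5)
plan([410,-273.8,66],Rdown(-33),3,5)
E
```

```text
t: 38.12
ee_pos: [416.3, -232.7, 134.7]
orientation: [0.393, 1.539, -0.386]
ft_force: [0.3, 0.2, -1.1]
width: 64.7
t: 38.38
ee_pos: [410.9, -273.5, 129.6]
orientation: [0.462, 1.525, -0.455]
ft_force: [0.7, 0.6, -1.2]
width: 64.8
t 38.38 p [ 410.9 -273.5  129.6] q [-0.613  0.375  1.98   0.004  0.791 -0.032] F [ 0.7  0.6 -1.2] w 64.8 x [-0.002  0.005 -1.   ] z [ 0.834 -0.552 -0.004]
[[[2.1,-0.1,0],[0,0,0],5],[[2.1,0,0],[0,0,0],5],[[2.2,-0.1,0],[0,0,0],5]]
end [ 409.6 -273.5   65.7]
```

View pics/s24.png

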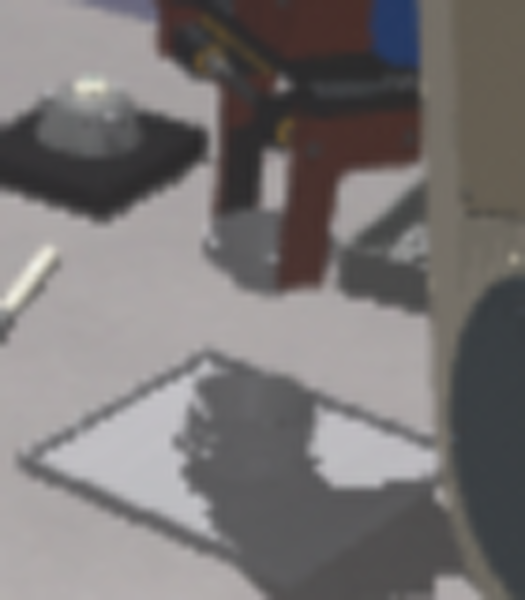

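```bash
python3 -m crank '[[[2.1,-0.1,0],[0,0,0],5],[[2.1,0,0],[0,0,0],5],[[2.2,-0.1,0],[0,0,0],5],[[1,0,0],[0,0,0],5],[[0,0,0],[0,0,0],5]]'; python3 - <<'E'
from plan import *
st()
plan([410,-273.8,50],Rdown(-33),1,5)
E
```

```text
t: 39.05
ee_pos: [410.7, -272.5, 56.8]
orientation: [0.458, 1.525, -0.451]
ft_force: [0.8, 0.0, -0.8]
width: 64.8
t 39.05 p [ 410.7 -272.5   56.8] q [-0.612  0.506  2.01   0.006  0.629 -0.037] F [ 0.8  0.  -0.8] w 64.8 x [-0.001  0.005 -1.   ] z [ 0.837 -0.548 -0.004]
[[[0.7,-0.2,0],[0,0,0],5]]
end [ 409.6 -274.1   49.8]
```

```bash
python3 -m crank '[[[0.7,-0.1,0],[0,0,0],5],[[0,0,0],[0,0,0],5]]'; python3 -m crank '[[[0,0,0],[0,0,0],6.4],[[0,0,0],[0,0,0],6.8],[[0,0,0],[0,0,0],7.4],[[0,0,0],[0,0,0],8.2],[[0,0,0],[0,0,0],8.7]]'; python3 -m crank '[[[-1,0,0],[0,0,0],8.7],[[-4,0,0],[0,0,0],8.7],[[-6,0,0],[0,0,0],8.7],[[-5,0,0],[0,0,0],8.7],[[0,5.5,0],[-5,0,0],8.7]]';python3 -m crank '[[[0,5.5,0],[-5,0,0],8.7],[[0,5.5,0],[-5,0,0],8.7],[[0,5.5,0],[-5,0,0],8.7],[[0,5.5,0],[-5,0,0],8.7],[[0,5.5,0],[-5,0,0],8.7]]'; python3 -m crank '[[[0,5.5,0],[-5,0,0],8.7],[[0,5.5,0],[-5,0,0],8.7],[[0,0,0],[0,0,0],8.7]]';python3 - <<'E'
from plan import *
st()
T=snap('top','t25',(325,180,370,220),14);S=snap('side','s25',(290,160,335,200),14)
cv2.imwrite('pics/s26.png',cv2.resize(S['pixels'],(800,600),interpolation=cv2.INTER_CUBIC)[:,:,::-1])
c=np.ascontiguousarray(T['pixels'][85:170,220:350]);cv2.imwrite('pics/t26.png',cv2.resize(c,None,fx=6,fy=6,interpolation=cv2.INTER_CUBIC)[:,:,::-1])
E
```

```text
t: 39.3
ee_pos: [410.7, -274.4, 50.6]
orientation: [0.458, 1.523, -0.452]
ft_force: [0.0, 0.1, 0.0]
width: 64.2
t: 39.92
ee_pos: [410.7, -274.4, 50.5]
orientation: [0.458, 1.523, -0.452]
ft_force: [-0.7, 0.2, 1.0]
width: 86.4
t: 40.55
ee_pos: [442.7, -231.9, 215.7]
orientation: [0.39, 1.527, -0.389]
ft_force: [0.1, -0.1, 0.1]
width: 87.1
t: 41.18
ee_pos: [521.8, 29.7, 210.8]
orientation: [0.043, 1.58, -0.044]
ft_force: [-0.2, -1.3, -0.1]
width: 86.7
t: 41.55
ee_pos: [527.6, 143.1, 212.7]
orientation: [-0.093, 1.567, 0.099]
ft_force: [-0.6, -0.9, 0.5]
width: 87.1
t 41.55 p [527.6 143.1 212.7] q [0.241 0.32  1.814 0.004 1.005 0.116] F [-0.6 -0.9  0.5] w 87.1 x [ 0.001  0.004 -1.   ] z [0.993 0.122 0.002]
```

View pics/t25.png

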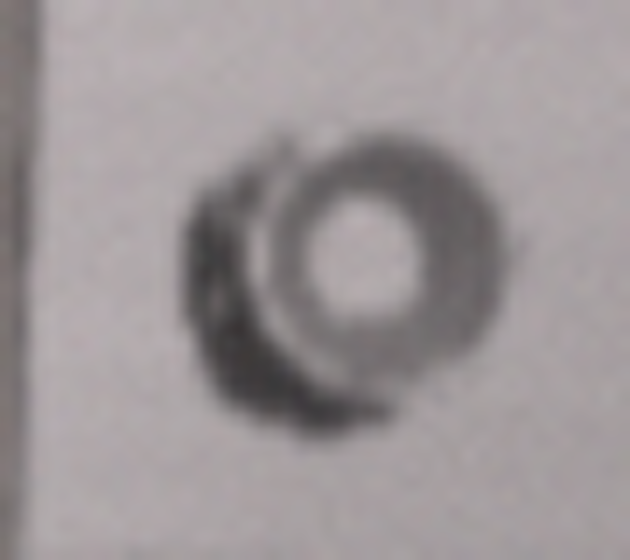

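View pics/s25.png

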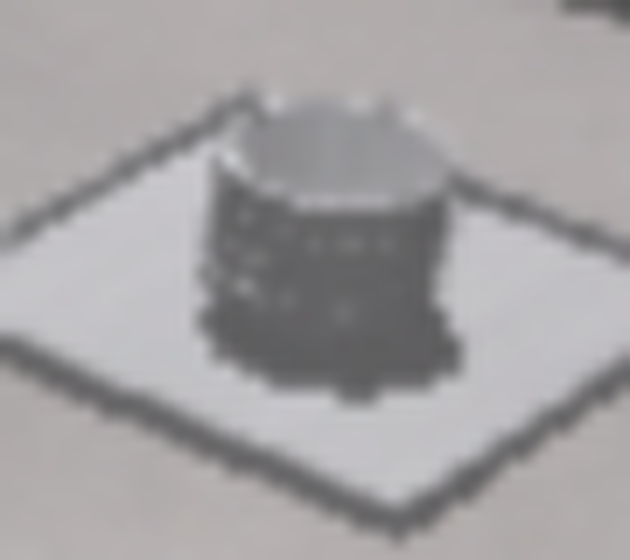

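View pics/s26.png

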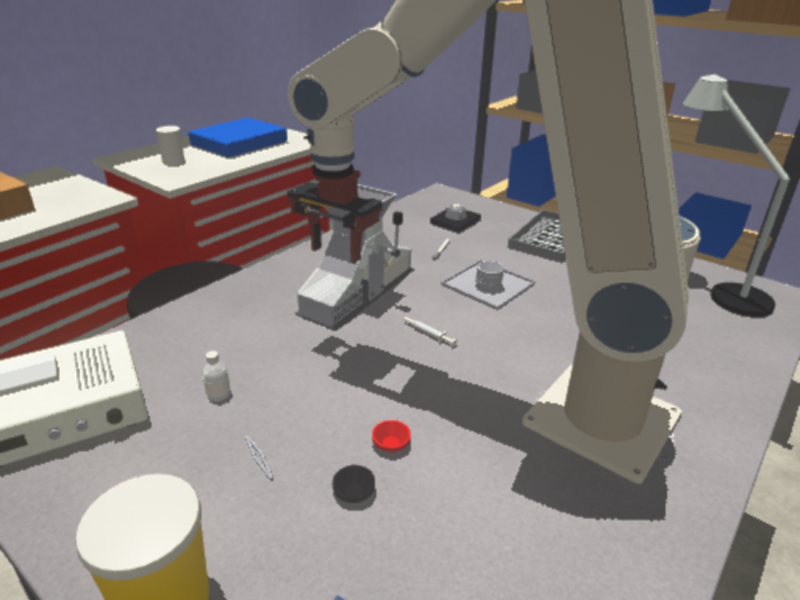

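View pics/t26.png

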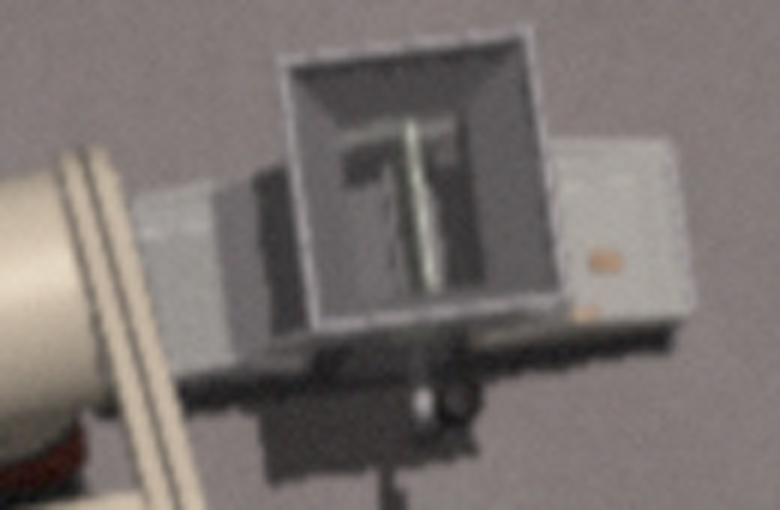

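```bash
python3 -m crank '[[[-5,0,-3],[0,0,0],8.7],[[-5,2,-3],[0,0,0],8.7],[[-3,5,-3],[-5,0,0],8.7],[[0,5,-2],[-5,0,0],8.7],[[0,0,0],[0,0,0],8.7]]'
python3 - <<'E'
from plan import *
st()
T=get_image('top')
f=lambda u,v,z:plane(T,325+(u+.5)/14-.5,180+(v+.5)/14-.5,z).round(1)
print('floor',f(365,257,36),'mouth',f(388,258,58))
S=snap('side','s27',(175,130,285,215),7);T=snap('top','t27',(220,85,350,170),6)
E
```

```text
t: 42.28
ee_pos: [401.1, 241.9, 341.7]
orientation: [-0.227, 1.556, 0.234]
ft_force: [1.2, -0.5, 0.6]
width: 87.1
t 42.27 p [401.1 241.9 341.7] q [0.515 0.053 1.832 0.003 1.254 0.221] F [ 1.2 -0.5  0.6] w 87.1 x [ 0.002  0.004 -1.   ] z [0.957 0.289 0.003]
floor [ 411.8 -276.1   36. ] mouth [ 410.9 -275.6   58. ]
```

View pics/s27.png

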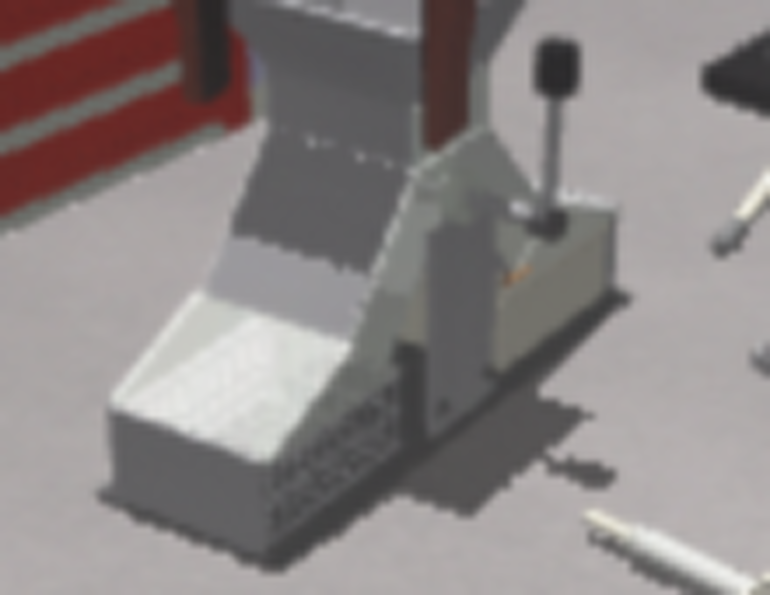

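View pics/t27.png

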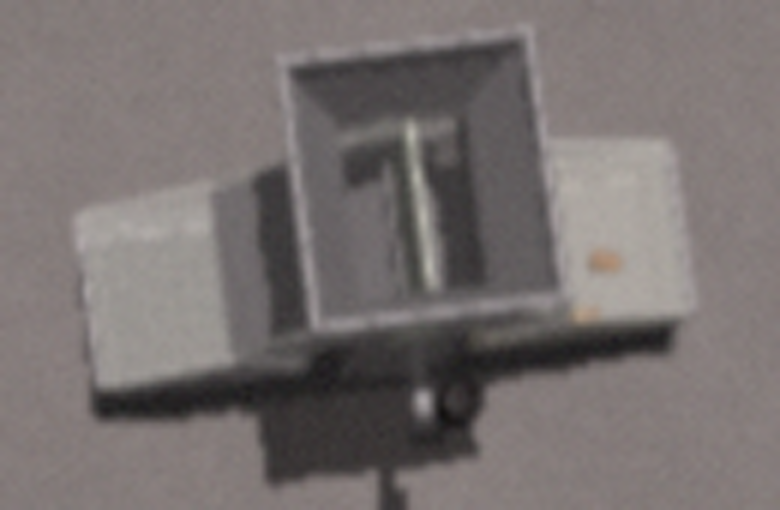

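```bash
python3 - <<'E'
from h import *
for n,box in (('side',(180,160,250,215)),('top',(228,110,265,155))):
    a=cv2.imread(f'pics/{n[0]}1.png').astype(float); b=np.mean([get_image(n)['pixels'][:,:,::-1].astype(float) for _ in range(4)],0)
    x0,y0,x1,y1=box
    A=a[y0:y1,x0:x1];B=b[y0:y1,x0:x1];D=np.clip(128+4*(B-A),0,255)
    k=260/(y1-y0)
    out=np.hstack([cv2.resize(np.clip(q,0,255).astype(np.uint8),None,fx=k,fy=k,interpolation=cv2.INTER_CUBIC) for q in (A,B,D)])
    out=out if out.shape[1]<=800 else cv2.resize(out,(800,int(out.shape[0]*800/out.shape[1])))
    cv2.imwrite(f'pics/diff_{n}.png',out)
E
```

```text
(no output)
```

View pics/diff_side.png

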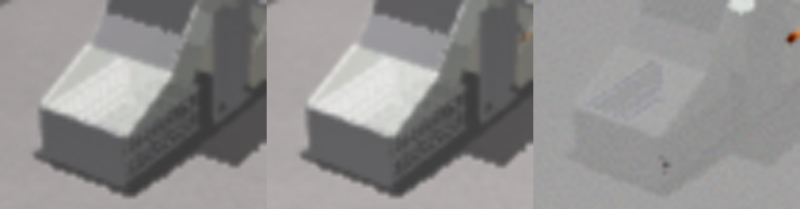

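View pics/diff_top.png

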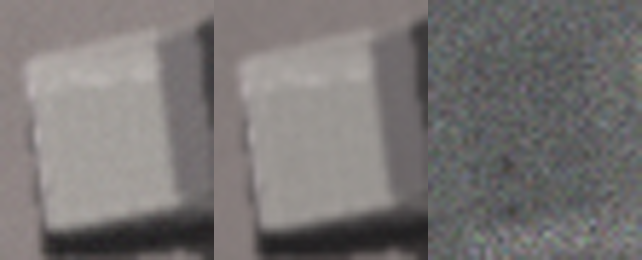

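```bash
python3 -m crank '[[[0,0,0],[0,0,0],8.7]]'; python3 -c "
from workcell import *
print(close_job(), get_obs()['t'])"
```

```text
t: 42.95
ee_pos: [402.3, 241.2, 340.8]
orientation: [-0.226, 1.558, 0.231]
ft_force: [-0.9, 0.4, 0.4]
width: 87.0
the job is handed in; nothing more can be done
the job is handed in; nothing more can be done
```

I finished the job and handed it in at about 43 s of the 208 s allowed. I got no verdict on whether it passed.

**What I did:**
- I pushed the flap lever to its +y stop and poured the vial pot, so the vials left on the -y side into the white bin.
- I then pushed the lever to its -y stop and poured the nut pot, so the nuts left on the +y side into the wire basket.
- I nested both emptied pots, and the third one (already empty), on pot d in the tray.

**What the last checks showed:**
- **Vials:** two are visible in the white bin, the same number I saw in the pot. The hopper is clear.
- **Nuts:** this is the weakest check. They don't stand out against the basket. A before/after image difference shows two faint dark spots inside it, matching the two nuts seen in the pot.
- **Stack:** the top pot's floor and mouth both sit within about 3 mm of pot d's axis. It looks upright and its inside shows empty.
- **Bystanders:** the syringe, forceps, saline bottle and marker look unmoved. I judged this by eye and did not measure it.

**What went wrong or disagreed:**
- While leaving the tray for the last time, the open fingers most likely brushed the lever. It now stands near upright instead of at its -y stop. This was after both pours, so nothing was misrouted.
- The side camera read pot heights about 5 mm low (20 mm against the stated 25 mm), and its ground positions were 5–8 mm off the top view. The known hopper rim and the fingertips showed the same kind of offset, so I used the top view for position.

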